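# Load the spice caddy and screw its retaining bar fast

## Robot

A 6-joint arm with a two-finger parallel gripper is mounted at the origin on a cart in front of the work surface, level with it; the furniture and walls round the work are solid. World frame = base frame: x ahead of the robot, y to its left, z up, the work surface at z = 0. Lengths are in mm, angles in rad, forces in N, time in s.
With the tool pointing down it reaches from about 350 to 875 mm from the base axis. Payload 4.2 kg.
Tool frame: the origin (TCP) lies midway between the tips of the shut fingers; the grasp point (between the pads) lies 19 mm behind it; z points along the fingers, y is the line along which they close (so a half turn about z gives the same grasp; the last joint's range is limited). The gripper opens to 85 mm and grips with 20 to 120 N. Pads are 22 mm wide; open, the fingers measure 114 mm over their backs; the gripper's body (76 mm by 85 mm) begins 54 mm behind the grasp point. The pads swing forward as they close: fully open they stand 13 mm farther back than shut.
Start: joints at [-0.944, 0.385, 0.008, 0, -1.194, -0.259], TCP at [224.741, -583.173, 205.812] pointing down, gripper open.
Joint ranges: [-3.14, 3.14], [-1.21, 2.06], [-1.07, 1.41], [-3.16, 2.05], [-2.99, -0.16], [-3.1, 3.1]. Speed limits (rad/s): [2.79, 2.79, 3.14, 3.14, 3.14, 3.14].

## Interface

Orientations are given as a unit quaternion [x, y, z, w].
In Python, from bench import arm gives the robot as it stands.
- The arm moves only by the tool send_rows, never from a script. Its argument "targets" is a list of rows, each an object of numbers: "gripper": the gripper command: -1 is fully open, 1 is shut, values between are in proportion; "x", "y", "z": the shift along the tool's x, y, z in cm; "ax", "ay", "az": the turn, a rotation vector about the tool's x, y, z in degrees. A call has 1 to 5 rows; each row shifts and turns the commanded pose from where the row before left it, along the tool's axes as they then stand; what a row does not reach is not made up. A row lasts 1/12 s, in which the tool goes at most 41.7 mm and 7.16 degrees, less where a joint would pass 70% of its speed; a pose out of reach is approached as far as the arm can. A call is refused whole if a number of a shift passes 4.17 or a number of a turn 7.16, either way. A call with a gripper value outside its range is refused whole. The fingers move at their own pace and stop on an object; the grip force is fixed at half the most. Time passes only in rows, so rows that do not move let the fingers close. It gives the time, the measured TCP pose, the force, the opening and the grip force at its end, in the units of the state.
- arm.read_state(): the state, without advancing time (a new reading comes with each control period).
- arm.get_image(name): name is "scene" or "top" or "wrist"; returns (picture, depth): 400x640x3 uint8, red, green, blue; 400x640 float32, mm along the optical axis (not along the pixel's ray), 0 where there is no reading.
- arm.camera_model(name): a dict with "fx", "fy", "cx", "cy" (pixels), "distortion" ([k1, k2, p1, p2, k3] as OpenCV has them; the pictures are not rectified), "cam_to_world" (4x4, takes a point from camera to world coordinates). Camera axes: x right, y down, z forward; pixel columns grow to the right and rows downward; lengths in mm; the calibration is good to about 2 mm. A picture is of the moment at which its call begins: read the wrist's pose just before it. camera_model takes no time and is no camera call; for the wrist camera it gives the pose at the moment of the call.
- arm.job_done(): hands the job in; it is judged then, once.
Trained networks look in the newest picture that a camera, given by its name, has taken for a name from the list of things; names that differ only in an ending like _2 or _b are one class to them, and where a whole thing is asked for, a point or a joint stands for the part that bears it (a point fixed in the world has none). Each returns a list of dicts, best first, with "score" (0 to 1); they miss things now and then, are a little off and sometimes report something else, mostly with a low value. They report only what shows in the picture. A call takes as long as a camera call. They do not tell look-alikes from the thing itself.
- arm.boxes_of(camera, thing): "rect" ([left, top, width, height] in pixels, round what is visible of it).
The state is a dict: "clock": time; "joints": joint angles; "joint_vel": joint speeds; "joint_efforts": joint torques, N m; "position": TCP position; "ee_rot": TCP orientation; "contact_force": force on the tool from outside, world axes, zero at the start; "wrist_torque": the same for the moment, N m; "gripper_width": finger opening in mm; "grasp_force": force on a finger pad.
Only numpy, scipy, OpenCV 4.12 (cv2) and the standard library are available. Lean on these libraries where they do the work, as an engineer would, in place of code of your own. Each camera call takes 0.05 s, during which the arm holds its last target. There are 200 camera calls.

## Task

Stand every loose red-capped spice jar from the open worktop in front (not the fixed row at the back wall) upright in the wooden caddy, one to a pocket (any pocket), and then pull the steel retaining bar fully home over the caps. Then lock it: take the flat screwdriver from its stand, seat its blade in the slot of the brass screw and, keeping it seated, turn the screw clockwise until its slot lines up with the white marks. Finally stand the screwdriver back upright in its stand; turn the screw with the screwdriver only, never with the fingers, and leave the mug, yoghurt pot and honey jar where they are.

Things in the scene. Friction and masses are not known exactly. Their poses are not given: they have to be found in the camera images.
- jar0: loose glass spice jar on the front of the worktop with red cap, 45 mm diameter (cap 44.6 mm, glass 42 mm), 106 mm tall, about 0.115 kg, heavy glass foot; the glass is smooth (friction about 0.45), the cap grips well; origin at the centre of its underside, z up its axis. The cap is the top 21 mm. Absent in some starts (None).
- jar1: loose glass spice jar on the front of the worktop with red cap, 45 mm diameter (cap 44.6 mm, glass 42 mm), 106 mm tall, about 0.115 kg, heavy glass foot; the glass is smooth (friction about 0.45), the cap grips well; origin at the centre of its underside, z up its axis. The cap is the top 21 mm. Absent in some starts (None).
- jar2: loose glass spice jar on the front of the worktop with red cap, 45 mm diameter (cap 44.6 mm, glass 42 mm), 106 mm tall, about 0.115 kg, heavy glass foot; the glass is smooth (friction about 0.45), the cap grips well; origin at the centre of its underside, z up its axis. The cap is the top 21 mm. Absent in some starts (None).
- jar3: loose glass spice jar on the front of the worktop with red cap, 45 mm diameter (cap 44.6 mm, glass 42 mm), 106 mm tall, about 0.115 kg, heavy glass foot; the glass is smooth (friction about 0.45), the cap grips well; origin at the centre of its underside, z up its axis. The cap is the top 21 mm. Absent in some starts (None).
- caddy: fixed wooden spice caddy, origin on the worktop under the middle of the pocket row, z up. Four pockets in a row along its x, centres at x = -87, -29, 29, 87 mm, y = 0; each 48 x 48 mm inside, floor 5 mm and wall tops 55 mm above the worktop. Side rails 26 mm high, from y = -60 to 130 mm, at x = -134 and 134 mm; lock screw's boss at x = -134, y = -62 mm
- pocket0 (a point): centre of the floor of caddy pocket 0 (x = -87 mm in the caddy's frame), 5 mm above the worktop
- pocket1 (a point): centre of the floor of caddy pocket 1 (x = -29 mm in the caddy's frame), 5 mm above the worktop
- pocket2 (a point): centre of the floor of caddy pocket 2 (x = 29 mm in the caddy's frame), 5 mm above the worktop
- pocket3 (a point): centre of the floor of caddy pocket 3 (x = 87 mm in the caddy's frame), 5 mm above the worktop
- gate (a joint): travel of the steel retaining bar, m: 0 = open (bar 100 mm to the caddy's +y of the row), 0.100 = fully home (above the row); slides towards caddy -y, friction 1.5 N, stays where left. The 9 mm thick bar runs along x over the row, underside 118 mm above the worktop, 7 mm over seated caps; its posts run on the rails at x = -134 and 134 mm
- gate_grip (a point): middle of the black grip tab on top of the retaining bar, 140 mm above the worktop; the tab is 50 mm long (caddy x), 12 mm thick (caddy y, to be pinched from above) and its top is at 150 mm. Moves with the bar; axes as the caddy's
- lock_screw (a joint): turn of the brass slotted lock screw, rad: grows clockwise seen from above; 0 to 0.25 at the start (loose), 1.40 = stop, locked: the slot is then along the caddy's x, in line with the two white marks on the collar. Friction 0.05 Nm; stays where left
- screw_slot (a point): centre of the screw's slot at the level of the head's top, 40 mm above the worktop; x axis along the slot (turns with the screw), z up. Slot 5 mm wide, 7 mm deep, right across the 33 mm head, which sits in a fixed steel collar of 35 mm inner, 45 mm outer diameter; collar rim 2 mm above the head, with two white marks
- driver: flat screwdriver, 169 mm long, 0.12 kg, stands upright, blade down; origin at the middle of the blade's edge, z up to the handle, x along the blade's width. Blade 16 mm wide (x), 2.6 mm thick (y), shaft 10 mm; black round guard of 34 mm diameter 72 to 78 mm above the edge; red square handle 24 x 24 mm (flats face x and y) 78 to 166 mm above the edge
- driver_stand: loose round wooden stand for the screwdriver, 0.9 kg, 52 mm diameter on a dark steel foot of 80 mm, 85 mm high, with a 22 mm bore 75 mm deep, origin at the centre of its underside. The driver hangs in it by its guard on the rim, blade edge 13 mm above the worktop
- mug: white spotted mug, 82 x 114 x 91 mm, bystander; origin at its underside
- yoghurt: yoghurt pot, 72 x 71 x 71 mm, bystander; origin at the centre of its underside
- honey_jar: jar of honey with grey lid, 71 x 71 x 110 mm, bystander; origin at the centre of its underside
There are look-alikes about, which are no part of the job. What is shaped like the jar2 but black is not meant. What is shaped like the jar3 but black is not meant.

How it is judged (in metres and radians):
On the way, in this order (a step that is already met when the one before it is completed fails the run):
1. every jar stands upright in a pocket while the bar is still open (z of each of jar0, jar1, jar2, jar3 in the frame of caddy below 0.01 m and y of jar0 in the frame of caddy between -0.01 and 0.01 m and x of jar0 in the frame of caddy between -0.105 and 0.105 m and angle between each of jar0, jar1, jar2, jar3's own z axis and vertical below 0.15 rad and y of jar1 in the frame of caddy between -0.01 and 0.01 m and x of jar1 in the frame of caddy between -0.105 and 0.105 m and y of jar2 in the frame of caddy between -0.01 and 0.01 m and x of jar2 in the frame of caddy between -0.105 and 0.105 m and y of jar3 in the frame of caddy between -0.01 and 0.01 m and x of jar3 in the frame of caddy between -0.105 and 0.105 m and value of joint gate below 0.04 m), for 0.2 s.
2. the retaining bar is fully home over the jars (z of each of jar0, jar1, jar2, jar3 in the frame of caddy below 0.01 m and y of jar0 in the frame of caddy between -0.01 and 0.01 m and x of jar0 in the frame of caddy between -0.105 and 0.105 m and angle between each of jar0, jar1, jar2, jar3's own z axis and vertical below 0.15 rad and y of jar1 in the frame of caddy between -0.01 and 0.01 m and x of jar1 in the frame of caddy between -0.105 and 0.105 m and y of jar2 in the frame of caddy between -0.01 and 0.01 m and x of jar2 in the frame of caddy between -0.105 and 0.105 m and y of jar3 in the frame of caddy between -0.01 and 0.01 m and x of jar3 in the frame of caddy between -0.105 and 0.105 m and value of joint gate above 0.093 m), for 0.2 s.
3. the driver's blade sits in the slot of the still loose screw (horizontal distance between driver and screw_slot below 0.005 m and z of driver in the frame of screw_slot below -0.003 m and angle between driver's own z axis and vertical below 0.15 rad and value of joint gate above 0.093 m and value of joint lock_screw below 0.6 rad), for 0.1 s.
4. the screw is turned home with the blade still in its slot (horizontal distance between driver and screw_slot below 0.005 m and z of driver in the frame of screw_slot below -0.003 m and angle between driver's own z axis and vertical below 0.15 rad and value of joint gate above 0.093 m and value of joint lock_screw above 1.28 rad), for 0.1 s.
At the end, for the whole second after the job is handed in: Every jar present upright (0.15 rad) on a pocket floor; bar home (over 93 of 100 mm); screw past 1.28 rad (stop 1.40), slot within 0.12 rad of the marks; driver back in its stand (axis within 8 mm, within 5 mm of fully down, upright within 0.1 rad); all at rest (all of step 2 and value of joint lock_screw above 1.28 rad and horizontal distance between driver and driver_stand below 0.008 m and height (world z) of driver below 0.018 m and angle between each of driver, driver_stand's own z axis and vertical below 0.1 rad and linear speed of each of driver, jar0, jar1, jar2, jar3 below 0.02 m/s); the robot touches nothing.
It fails at once if a bystander (mug, yoghurt pot, honey jar) is moved more than 3 cm (distance of any of mug, yoghurt, honey_jar from where it was at the start of the episode above 0.03 m).
It fails at once if the screw is turned without the driver's blade in its slot (velocity of joint lock_screw above 0.3 rad/s and (horizontal distance between driver and screw_slot above 0.009 m or z of driver in the frame of screw_slot above 0.002 m)).
Of jar0, jar1, jar2, jar3 only 2 to 4 are there at a start; the rules pass over those that are not, and their reading is None.
At some moment in a run one of jar0, jar1, jar2, jar3, driver_stand may be knocked a few centimetres aside while the robot is not near it.
It also fails if it takes over 210 s, if anything falls off the work surface, if the arm or the gripper's body presses on something with over 40 N, if the wrist force passes 120 N, or if a joint passes its speed limit or range.

## Working session

There is one attempt and no reset: what is moved stays moved. The work goes in short steps, Python scripts to look and compute and a tool call to move; the robot and the scene stay as the last step left them, time stands still between calls to the robot, and variables do not carry over. Pictures are saved under pics/ and viewed, at most 14 in all, crops included, and the job is handed in when it is done.

Besides the shell and the picture viewer there is one more tool, called after "Emit:" as a command line: name --argument value ..., lists and objects as JSON in quotes. send_rows: Moves the arm, as the interface text tells. Its arguments: {"type":"object","properties":{"targets":{"type":"array"}},"required":["targets"]}

```bash
mkdir -p pics; ls; cat > h.py <<'E'
from bench import arm
import numpy as np, cv2
def snap(cam,name=None):
    m=arm.camera_model(cam); p,d=arm.get_image(cam)
    if name: cv2.imwrite(f'pics/{name}.png',p[:,:,::-1])
    return m,p,d
def world(m,uv,depth):
    K=np.array([[m['fx'],0,m['cx']],[0,m['fy'],m['cy']],[0,0,1]])
    uv=np.atleast_2d(np.array(uv,float)); n=cv2.undistortPoints(uv[:,None],K,np.array(m['distortion']))[:,0]
    c=np.c_[n,np.ones(len(n))]*np.atleast_1d(depth)[:,None]
    T=np.array(m['cam_to_world']); return c@T[:3,:3].T+T[:3,3]
def project(m,P):
    K=np.array([[m['fx'],0,m['cx']],[0,m['fy'],m['cy']],[0,0,1]])
    T=np.linalg.inv(np.array(m['cam_to_world'])); P=np.atleast_2d(np.array(P,float))
    return cv2.projectPoints(P,cv2.Rodrigues(T[:3,:3])[0],T[:3,3],K,np.array(m['distortion']))[0][:,0]
def cloud(m,d):
    v,u=np.mgrid[0:d.shape[0],0:d.shape[1]]
    W=world(m,np.c_[u.ravel(),v.ravel()],d.ravel()).reshape(d.shape+(3,)); W[d<=0]=np.nan; return W
E
python3 - <<'E'
from h import *
s=arm.read_state(); print(s)
for c in ('top','scene'):
    m,p,d=snap(c,c+'0'); W=cloud(m,d)
    print(c,np.round(m['cam_to_world'],2).tolist(),m['fx'])
    for t in ['jar0','caddy','gate_grip','screw_slot','driver','driver_stand','mug','yoghurt','honey_jar']:
        for r in arm.boxes_of(c,t):
            x,y,w,h=r['rect']; ui,vi=int(x+w/2),int(y+h/2)
            print(t,round(r['score'],2),np.round(r['rect']),np.round(W[min(vi,399),min(ui,639)]), )
E
```

```text
pics
{'clock': 0.0, 'joints': array([-9.44381688e-01,  3.85528179e-01,  6.63586132e-03, -5.13433197e-04,
       -1.19401128e+00, -2.58592165e-01]), 'joint_vel': array([-0.00071802,  0.00056667, -0.00084106, -0.00036531, -0.00059717,
       -0.00054052]), 'joint_efforts': array([-3.38301525e-04, -3.92289305e+01,  1.88399720e+01,  4.18609098e+00,
       -4.59521951e-03, -1.16870771e-05]), 'position': array([ 224.5236551 , -582.59038089,  204.74056685]), 'ee_rot': array([-1.82783024e-01,  9.83152684e-01,  1.05432638e-03, -2.35543933e-04]), 'contact_force': array([0.07891714, 0.04493595, 0.49912168]), 'wrist_torque': array([-0.01730142,  0.02597508, -0.01135646]), 'grasp_force': 0.0, 'gripper_width': 85.42613228796439}
top [[0.03, -0.99, 0.15, 380.29], [-1.0, -0.03, 0.01, -50.06], [-0.0, -0.15, -0.99, 1360.18], [0.0, 0.0, 0.0, 1.0]] 489.7551824538697
jar0 0.85 [324. 227.  15.  18.] [492. -64. 107.]
jar0 0.76 [307. 184.  17.  24.] [598. -20. 105.]
jar0 0.76 [328. 259.  20.  18.] [413. -81. 106.]
jar0 0.7 [434. 274.  23.  18.] [ 383. -354.  107.]
jar0 0.63 [357. 276.  18.  16.] [ 373. -155
[... 1078 characters left out ...]
93.   79.]
jar0 0.68 [277. 191.  18.  26.] [498. -86. 102.]
jar0 0.66 [233. 220.  17.  40.] [ 363. -186.   74.]
jar0 0.66 [244. 203.  21.  36.] [ 405. -112.   76.]
caddy 0.61 [247. 125.  94.  79.] [563. 171.  57.]
gate_grip 0.81 [263. 130.  66.  25.] [602. 402.  -3.]
gate_grip 0.47 [360. 184.  36.  41.] [ 768. -107.   74.]
driver 0.64 [333. 197.  13.  35.] [ 625. -211.  144.]
driver_stand 0.93 [322. 221.  28.  39.] [ 617. -218.   59.]
driver_stand 0.69 [352. 137.  20.  36.] [781. 139.  86.]
mug 0.91 [359. 181.  35.  44.] [ 762. -105.   78.]
mug 0.58 [348. 171.  29.  28.] [749.   1.  68.]
yoghurt 0.87 [348. 173.  29.  28.] [747.  -5.  65.]
honey_jar 0.58 [352. 139.  20.  36.] [783. 133.  85.]
```

```bash
python3 - <<'E'
import cv2,numpy as np
t=cv2.imread('pics/top0.png'); c=cv2.resize(t[90:320,190:480],None,fx=2.7,fy=2.5,interpolation=cv2.INTER_CUBIC); cv2.imwrite('pics/top0c.png',c)
s=cv2.imread('pics/scene0.png'); c=cv2.resize(s[110:330,190:420],None,fx=2.7,fy=2.7,interpolation=cv2.INTER_CUBIC); cv2.imwrite('pics/scene0c.png',c)
E
```

```text
(no output)
```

View pics/top0c.png

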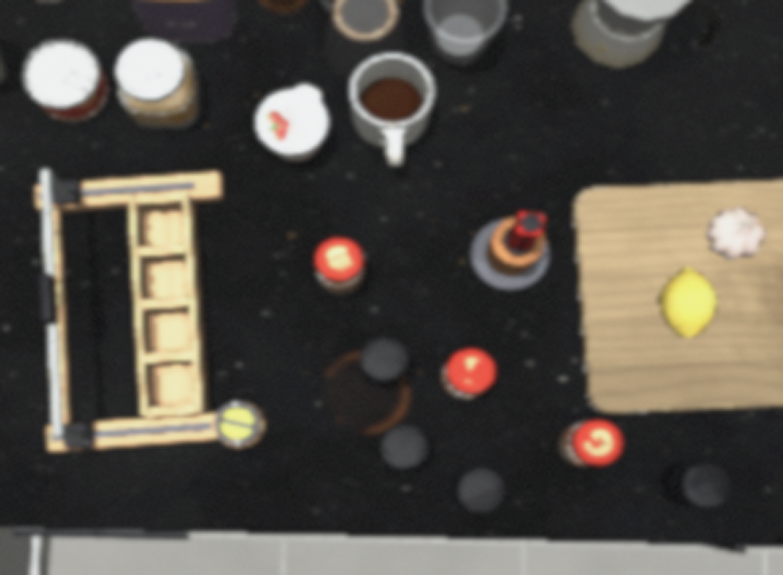

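View pics/scene0c.png

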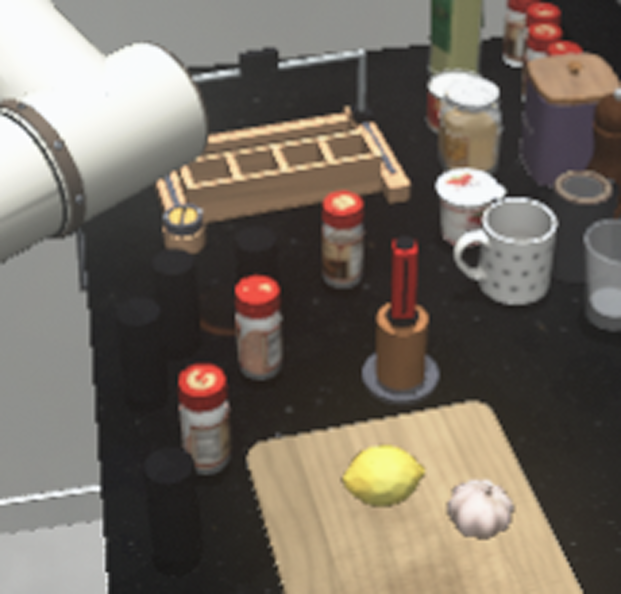

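```bash
cat >> h.py <<'E'
from scipy.spatial.transform import Rotation as Ro
def caps(m,p,d):
    W=cloud(m,d); h=cv2.cvtColor(p,cv2.COLOR_RGB2HSV)
    red=((h[...,0]<8)|(h[...,0]>172))&(h[...,1]>130)&(h[...,2]>60)&(W[...,2]>60)&(W[...,2]<125)&(W[...,0]<720)
    mk=cv2.morphologyEx(red.astype(np.uint8),cv2.MORPH_CLOSE,np.ones((7,7)))
    n,l,st,c=cv2.connectedComponentsWithStats(mk); out=[]
    for i in range(1,n):
        if st[i,4]<60: continue
        q=W[(l==i)&(W[...,2]>60)]; zt=np.percentile(q[:,2],75); q=q[q[:,2]>zt-6]
        (x,y),r=cv2.minEnclosingCircle(q[:,:2].astype(np.float32))
        out.append((np.round([x,y,r,zt,*np.mean(q[:,:2],0)],1).tolist(),np.round(c[i]).tolist(),int(st[i,4])))
    return out
def go(x,y,z,yaw=None):
    """tool shift (cm) and turn az (deg) from present pose to TCP xyz with tool-x world angle yaw (deg)"""
    s=arm.read_state(); R=Ro.from_quat(s['ee_rot']).as_matrix(); P=np.array(s['position'])
    cur=np.degrees(np.arctan2(R[1,0],R[0,0])); 
    t=R.T@(np.array([x,y,z])-P)/10
    a=0 if yaw is None else -((yaw-cur+180)%360-180)
    tilt=Ro.from_matrix(R.T@np.array([0,0,-1.])[:,None].repeat(3,1)) if 0 else None
    zt=np.cross([0,0,1.],R.T@[0,0,-1.])
    c,sn=np.cos(np.radians(-a)),np.sin(np.radians(-a))
    t2=Ro.from_euler('z',a,degrees=True).as_matrix().T@t
    print('pos',np.round(P,1),'yaw %.1f'%cur,'w %.1f f %.1f F'%(s['gripper_width'],s['grasp_force']),np.round(s['contact_force'],1),'t %.1f'%s['clock'],'j',np.round(s['joints'],2))
    print(' shift(tool,before turn)',np.round(t,2),'after turn',np.round(t2,2),'az %.1f'%a,'tilt ax,ay',np.round(np.degrees(zt[:2]),2))
E
python3 - <<'E'
from h import *
m,p,d=snap('top','top1'); W=cloud(m,d)
for c in caps(m,p,d): print(c)
# rails & walls
for name,lo,hi in [('walltop',48,62),('rail',20,34),('bar',112,135),('tab',140,160)]:
    q=W[(W[...,2]>lo)&(W[...,2]<hi)&(W[...,0]>390)&(W[...,0]<730)&(W[...,1]>70)&(W[...,1]<330)]
    if len(q): print(name,len(q),np.round(cv2.minAreaRect(q[:,:2].astype(np.float32)),1) if 0 else cv2.minAreaRect(q[:,:2].astype(np.float32)), np.round(np.median(q,0),1))
q=W[(W[...,2]>36)&(W[...,2]<48)&(W[...,0]<450)&(W[...,0]>390)&(W[...,1]>70)&(W[...,1]<140)]; print('boss',np.median(q,0),cv2.minEnclosingCircle(q[:,:2].astype(np.float32)))
q=W[(W[...,2]>165)&(W[...,2]<190)&(W[...,0]>560)&(W[...,0]<680)&(W[...,1]>-250)&(W[...,1]<-130)]; print('drv',np.median(q,0),cv2.minAreaRect(q[:,:2].astype(np.float32)))
q=W[(W[...,2]>80)&(W[...,2]<96)&(W[...,0]>560)&(W[...,0]<680)&(W[...,1]>-250)&(W[...,1]<-130)]; print('rim',np.median(q,0),cv2.minEnclosingCircle(q[:,:2].astype(np.float32)))
s=arm.read_state();print(np.round(Ro.from_quat(s['ee_rot']).as_matrix(),3))
m=arm.camera_model('wrist');print(np.round(m['cam_to_world'],2).tolist(),m['fx'])
go(300,-300,250,90)
E
```

```text
([602.3, -19.4, 22.2, 108.1, 601.9, -19.3], [315.0, 194.0], 168)
([489.0, -147.9, 21.7, 108.4, 489.3, -147.8], [363.0, 238.0], 236)
([420.0, -269.5, 23.2, 107.7, 419.7, -268.8], [411.0, 267.0], 263)
walltop 789 ((554.1239013671875, 186.49063110351562), (271.490234375, 128.36685180664062), 6.444910049438477) [558.2 154.6  54.4]
rail 1240 ((551.4783935546875, 182.87008666992188), (306.26837158203125, 199.329833984375), 5.956244468688965) [525.6 175.   26.6]
bar 340 ((547.9967041015625, 248.57247924804688), (273.38604736328125, 11.476700782775879), 6.288290977478027) [526.3 246.4 126.8]
tab 106 ((549.1491088867188, 249.3431396484375), (48.30879592895508, 12.773659706115723), 6.164346694946289) [549.9 247.8 149. ]
boss [429.80837816  83.66380269  40.87292828] ((430.5798034667969, 100.1856918334961), 34.348480224609375)
drv [ 627.60319959 -192.78885167  179.52330853] ((628.6416625976562, -193.88926696777344), (23.0947208404541, 23.897705078125), 2.1408119201660156)
rim [ 621.0550498  -185.86357794   86.18902067] ((629.3255615234375, -193.78875732421875), 25.951635360717773)
[[-0.933 -0.36   0.   ]
 [-0.36   0.933 -0.   ]
 [ 0.    -0.    -1.   ]]
[[-0.36, 0.89, 0.29, 148.79], [0.93, 0.34, 0.11, -612.55], [0.0, 0.31, -0.95, 372.88], [0.0, 0.0, 0.0, 1.0]] 303.1102667858482
pos [ 224.7 -583.2  205.8] yaw -158.9 w 85.6 f 0.0 F [-0.7  0.3 -0.2] t 1.1 j [-0.94  0.38  0.01  0.   -1.19 -0.26]
 shift(tool,before turn) [-17.21  23.72  -4.42] after turn [28.32  7.53 -4.42] az 111.1 tilt ax,ay [-0. -0.]
```

```bash
python3 -c "
from h import *
go(420,-269,190,-173.8)"
```

```text
pos [ 224.7 -583.2  205.8] yaw -158.9 w 85.6 f 0.0 F [-0.7  0.3 -0.2] t 1.1 j [-0.94  0.38  0.01  0.   -1.19 -0.26]
 shift(tool,before turn) [-29.52  22.29   1.58] after turn [-22.8   29.12   1.58] az 14.9 tilt ax,ay [-0. -0.]
```

Emit:
send_rows --targets '[{"az": 5,"gripper": -0.5},{"az": 5,"gripper": -0.5},{"az": 4.9,"gripper": -0.5},{"x": -2.28,"y": 2.91,"z": 0.16,"gripper": -0.5},{"x": -2.28,"y": 2.91,"z": 0.16,"gripper": -0.5}]'

```text
$.targets[0]: bad value
```

Emit:
send_rows --targets '[{"x": -2.28,"y": 2.91,"z": 0.16,"gripper": -0.5},{"x": -2.28,"y": 2.91,"z": 0.16,"gripper": -0.5},{"x": -2.28,"y": 2.91,"z": 0.16,"gripper": -0.5},{"x": -2.28,"y": 2.91,"z": 0.16,"gripper": -0.5},{"x": -2.28,"y": 2.91,"z": 0.16,"gripper": -0.5}]'

```text
$.targets[0]: bad value
```

Emit:
send_rows --targets '[{"x": -2.28,"y": 2.91,"z": 0.16,"gripper": -0.5},{"x": -2.28,"y": 2.91,"z": 0.16,"gripper": -0.5},{"x": -2.28,"y": 2.91,"z": 0.16,"gripper": -0.5},{"gripper": -0.5},{"gripper": -0.5}]'

```text
$.targets[0]: bad value
```

```bash
python3 - <<'E'
from h import *
m,p,d=snap('wrist','w1')
for c in caps(m,p,d): print(c)
m,p,d=snap('top')
for c in caps(m,p,d): print(c)
go(420,-269,190,-173.8)
E
```

```text
([405.7, -279.5, 18.0, 93.9, 400.0, -282.2], [491.0, 396.0], 198)
([602.7, -18.9, 22.1, 107.8, 601.1, -19.0], [315.0, 194.0], 167)
([488.9, -148.5, 21.7, 107.7, 488.9, -147.9], [363.0, 238.0], 236)
([420.0, -269.2, 22.9, 108.0, 419.3, -269.0], [411.0, 267.0], 263)
pos [ 224.7 -583.2  205.8] yaw -158.9 w 85.2 f 0.0 F [-0.5 -0.1  0.5] t 1.1 j [-0.94  0.38  0.01  0.   -1.19 -0.26]
 shift(tool,before turn) [-29.52  22.3    1.58] after turn [-22.81  29.13   1.58] az 14.9 tilt ax,ay [-0. -0.]
```

View pics/w1.png

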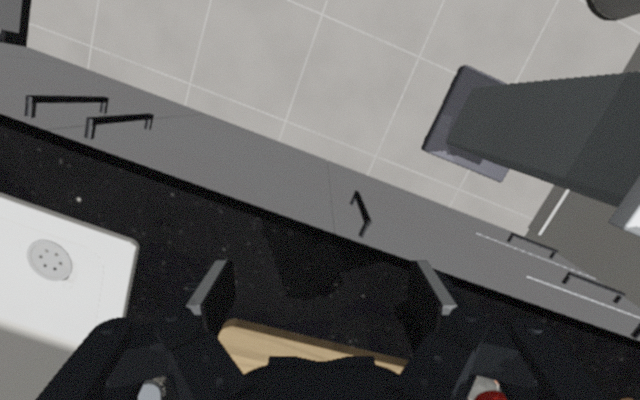

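Picture w1: wrist view at the start; the fingers are at (215,290) and (430,290), looking back over the cart edge. The rows need all seven keys, so I resend them in full.

Emit:
send_rows --targets '[{"x": 0,"y": 0,"z": 0,"ax": 0,"ay": 0,"az": 5,"gripper": -0.5},{"x": 0,"y": 0,"z": 0,"ax": 0,"ay": 0,"az": 5,"gripper": -0.5},{"x": 0,"y": 0,"z": 0,"ax": 0,"ay": 0,"az": 4.9,"gripper": -0.5},{"x": -2.28,"y": 2.91,"z": 0.16,"ax": 0,"ay": 0,"az": 0,"gripper": -0.5},{"x": -2.28,"y": 2.91,"z": 0.16,"ax": 0,"ay": 0,"az": 0,"gripper": -0.5}]'

```text
clock: 1.57
position: [263.4, -520.6, 201.9]
ee_rot: [-0.052, 0.999, 0.0, -0.0]
contact_force: [1.6, 0.1, 0.4]
gripper_width: 64.1
grasp_force: 0.0
```

Emit:
send_rows --targets '[{"x": -2.28,"y": 2.91,"z": 0.16,"ax": 0,"ay": 0,"az": 0,"gripper": -0.5},{"x": -2.28,"y": 2.91,"z": 0.16,"ax": 0,"ay": 0,"az": 0,"gripper": -0.5},{"x": -2.28,"y": 2.91,"z": 0.16,"ax": 0,"ay": 0,"az": 0,"gripper": -0.5},{"x": -2.28,"y": 2.91,"z": 0.16,"ax": 0,"ay": 0,"az": 0,"gripper": -0.5},{"x": -2.28,"y": 2.91,"z": 0.16,"ax": 0,"ay": 0,"az": 0,"gripper": -0.5}]'

```text
clock: 1.98
position: [362.2, -362.0, 194.8]
ee_rot: [-0.054, 0.999, -0.0, 0.0]
contact_force: [1.3, 0.3, -0.9]
gripper_width: 64.2
grasp_force: 0.0
```

Emit:
send_rows --targets '[{"x": -2.28,"y": 2.91,"z": 0.16,"ax": 0,"ay": 0,"az": 0,"gripper": -0.5},{"x": -2.28,"y": 2.91,"z": 0.16,"ax": 0,"ay": 0,"az": 0,"gripper": -0.5},{"x": -2.28,"y": 2.91,"z": 0.16,"ax": 0,"ay": 0,"az": 0,"gripper": -0.5},{"x": 0,"y": 0,"z": 0,"ax": 0,"ay": 0,"az": 0,"gripper": -0.5},{"x": 0,"y": 0,"z": 0,"ax": 0,"ay": 0,"az": 0,"gripper": -0.5}]'

```text
clock: 2.4
position: [421.1, -267.8, 190.0]
ee_rot: [-0.056, 0.998, -0.0, 0.0]
contact_force: [-0.5, -0.9, 0.1]
gripper_width: 64.0
grasp_force: 0.0
```

```bash
python3 - <<'E'
from h import *
m,p,d=snap('wrist','w2')
for c in caps(m,p,d): print(c)
go(420,-269,190,-173.8)
E
```

```text
([416.9, -271.1, 22.2, 105.5, 415.3, -270.2], [319.0, 193.0], 1530)
([485.7, -150.1, 22.5, 105.8, 481.6, -148.9], [436.0, 270.0], 1393)
pos [ 420.5 -268.8  190. ] yaw -173.7 w 64.2 f 0.0 F [ 0.7 -0.2 -0.3] t 2.5 j [-0.24  0.18 -0.32  0.   -1.07 -1.22]
 shift(tool,before turn) [ 0.05 -0.01 -0.  ] after turn [ 0.05 -0.01 -0.  ] az 0.1 tilt ax,ay [-0.01  0.01]
```

View pics/w2.png

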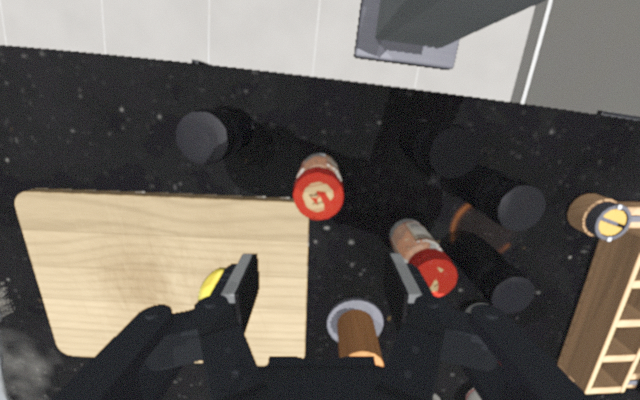

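w2: the red cap at (319,193) sits between the fingers, with black look-alikes at (202,136), (525,207) and (512,292). The red ones fit the description, so I descend on this one.

Emit:
send_rows --targets '[{"x": 0.3,"y": -0.13,"z": 3.5,"ax": 0,"ay": 0,"az": 0,"gripper": -0.5},{"x": 0,"y": 0,"z": 4.0,"ax": 0,"ay": 0,"az": 0,"gripper": -0.5},{"x": 0,"y": 0,"z": 3.0,"ax": 0,"ay": 0,"az": 0,"gripper": -0.5},{"x": 0,"y": 0,"z": 1.0,"ax": 0,"ay": 0,"az": 0,"gripper": -0.5},{"x": 0,"y": 0,"z": 0,"ax": 0,"ay": 0,"az": 0,"gripper": 0.3}]'

```text
clock: 2.87
position: [414.2, -271.4, 71.8]
ee_rot: [-0.052, 0.999, 0.001, -0.003]
contact_force: [0.1, -0.3, -0.3]
gripper_width: 53.4
grasp_force: 0.0
```

Emit:
send_rows --targets '[{"x": 0,"y": 0,"z": 0,"ax": 0,"ay": 0,"az": 0,"gripper": 0.4},{"x": 0,"y": 0,"z": 0,"ax": 0,"ay": 0,"az": 0,"gripper": 0.4},{"x": 0,"y": 0,"z": 0,"ax": 0,"ay": 0,"az": 0,"gripper": 0.4},{"x": 0,"y": 0,"z": -2,"ax": 0,"ay": 0,"az": 0,"gripper": 0.4},{"x": 0,"y": 0,"z": -4,"ax": 0,"ay": 0,"az": 0,"gripper": 0.4}]'

```text
clock: 3.28
position: [414.1, -269.8, 132.3]
ee_rot: [-0.053, 0.999, 0.002, -0.004]
contact_force: [0.6, -0.8, -0.7]
gripper_width: 40.6
grasp_force: 60.9
```

Emit:
send_rows --targets '[{"x": 0,"y": 0,"z": -4,"ax": 0,"ay": 0,"az": 0,"gripper": 0.4},{"x": 0,"y": 0,"z": -4,"ax": 0,"ay": 0,"az": 0,"gripper": 0.4},{"x": 0,"y": 0,"z": -1,"ax": 0,"ay": 0,"az": 0,"gripper": 0.4},{"x": 0,"y": 0,"z": 0,"ax": 0,"ay": 0,"az": 0,"gripper": 0.4},{"x": 0,"y": 0,"z": 0,"ax": 0,"ay": 0,"az": 0,"gripper": 0.4}]'

```text
clock: 3.7
position: [417.3, -270.8, 225.8]
ee_rot: [-0.054, 0.999, -0.0, 0.001]
contact_force: [-0.8, 2.0, -1.7]
gripper_width: 41.0
grasp_force: 61.0
```

```bash
python3 - <<'E'
from h import *
m,p,d=snap('wrist','w3')
for c in caps(m,p,d): print(c)
go(646.4,159.3,225,-173.8)
go(588.7,153,225,-173.8)
E
```

```text
([486.8, -151.4, 22.4, 105.7, 485.1, -152.3], [423.0, 259.0], 1510)
([587.3, -15.4, 15.3, 104.6, 583.1, -15.3], [511.0, 337.0], 211)
([620.3, -199.7, 10.7, 104.6, 616.2, -200.7], [361.0, 350.0], 184)
pos [ 416.5 -270.5  224.3] yaw -173.9 w 40.7 f 61.0 F [-0.   0.8 -1.9] t 3.8 j [-0.25  0.15 -0.27 -0.   -1.15 -1.21]
 shift(tool,before turn) [-2.746e+01  4.028e+01 -3.000e-02] after turn [-2.749e+01  4.025e+01 -3.000e-02] az -0.1 tilt ax,ay [ 0.06 -0.01]
pos [ 416.5 -270.5  224.3] yaw -173.9 w 40.7 f 61.0 F [-0.   0.8 -1.9] t 3.8 j [-0.25  0.15 -0.27 -0.   -1.15 -1.21]
 shift(tool,before turn) [-2.165e+01  4.027e+01 -3.000e-02] after turn [-2.169e+01  4.025e+01 -3.000e-02] az -0.1 tilt ax,ay [ 0.06 -0.01]
```

View pics/w3.png

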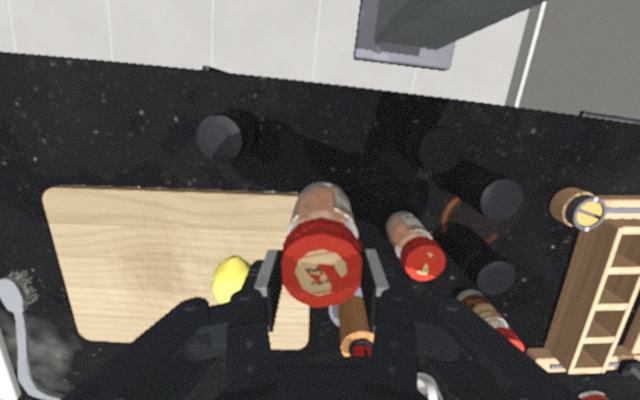

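```bash
python3 - <<'E'
from h import *
m=arm.camera_model('wrist'); p,d=arm.get_image('wrist'); W=cloud(m,d)
q=W[235:290,290:355].reshape(-1,3); zt=np.nanpercentile(q[:,2],80); print('held cap top',zt)
q=W[200:310,270:380].reshape(-1,3); q=q[(q[:,2]>zt-6)]; print(cv2.minEnclosingCircle(q[np.hypot(q[:,0]-416,q[:,1]+270)<27,:2].astype(np.float32)))
go(540,40,224,-173.8)
E
```

```text
held cap top 255.3909544111841
((413.9183349609375, -270.2145080566406), 26.160715103149414)
pos [ 416.2 -270.5  223.6] yaw -173.9 w 40.8 f 61.0 F [-0.5 -0.5 -1.2] t 3.8 j [-0.25  0.15 -0.27 -0.   -1.15 -1.21]
 shift(tool,before turn) [-15.63  29.55  -0.03] after turn [-15.66  29.53  -0.03] az -0.1 tilt ax,ay [ 0.09 -0.11]
```

Emit:
send_rows --targets '[{"x": -1.0,"y": 2.0,"z": 0,"ax": 0,"ay": 0,"az": 0,"gripper": 0.4},{"x": -1.74,"y": 3.28,"z": 0,"ax": 0,"ay": 0,"az": 0,"gripper": 0.4},{"x": -1.74,"y": 3.28,"z": 0,"ax": 0,"ay": 0,"az": 0,"gripper": 0.4},{"x": -1.74,"y": 3.28,"z": 0,"ax": 0,"ay": 0,"az": 0,"gripper": 0.4},{"x": -1.74,"y": 3.28,"z": 0,"ax": 0,"ay": 0,"az": 0,"gripper": 0.4}]'

```text
clock: 4.22
position: [479.5, -110.6, 223.0]
ee_rot: [-0.054, 0.999, 0.0, -0.002]
contact_force: [-0.0, -0.6, -1.4]
gripper_width: 40.8
grasp_force: 61.0
```

Emit:
send_rows --targets '[{"x": -1.74,"y": 3.28,"z": 0,"ax": 0,"ay": 0,"az": 0,"gripper": 0.4},{"x": -1.74,"y": 3.28,"z": 0,"ax": 0,"ay": 0,"az": 0,"gripper": 0.4},{"x": -1.74,"y": 3.28,"z": 0,"ax": 0,"ay": 0,"az": 0,"gripper": 0.4},{"x": -1.74,"y": 3.28,"z": 0,"ax": 0,"ay": 0,"az": 0,"gripper": 0.4},{"x": -0.74,"y": 1.3,"z": 0,"ax": 0,"ay": 0,"az": 0,"gripper": 0.4}]'

```text
clock: 4.63
position: [541.8, 43.0, 222.6]
ee_rot: [-0.055, 0.998, -0.0, -0.001]
contact_force: [0.2, -0.6, -1.0]
gripper_width: 40.8
grasp_force: 61.1
```

Emit:
send_rows --targets '[{"x": 0,"y": 0,"z": 0,"ax": 0,"ay": 0,"az": 0,"gripper": 0.4},{"x": 0,"y": 0,"z": 0,"ax": 0,"ay": 0,"az": 0,"gripper": 0.4}]'

```text
clock: 4.8
position: [540.4, 39.9, 222.9]
ee_rot: [-0.055, 0.999, -0.001, -0.002]
contact_force: [-0.4, -0.7, -0.7]
gripper_width: 41.3
grasp_force: 61.1
```

```bash
python3 - <<'E'
from h import *
m,p,d=snap('wrist','w4'); W=cloud(m,d); np.savez('w4.npz',W=W,p=p,T=m['cam_to_world'])
for n,lo,hi in [('wall',46,64),('tab',140,160),('bar',112,135)]:
    k=(W[...,2]>lo)&(W[...,2]<hi)&(W[...,0]>400)&(W[...,0]<740)&(W[...,1]>90 if n!='wall' else W[...,1]>110)&(W[...,1]<300)
    q=W[k]; print(n,len(q),cv2.minAreaRect(q[:,:2].astype(np.float32)),np.median(q[:,2]))
go(646.4,159.3,225,-173.8)
E
```

```text
wall 4302 ((553.2119140625, 184.3280487060547), (275.1599426269531, 129.8416748046875), 6.514064311981201) 53.07950410865442
tab 935 ((546.314453125, 246.06024169921875), (49.220359802246094, 13.209329605102539), 4.998035907745361) 147.52094900583023
bar 3092 ((545.13720703125, 245.21432495117188), (272.23193359375, 12.1953706741333), 6.151106357574463) 125.39674407303943
pos [540.3  39.1 223.4] yaw -173.8 w 40.8 f 61.1 F [-0.2 -0.  -2. ] t 4.8 j [ 0.37  0.23 -0.17 -0.   -1.18 -1.83]
 shift(tool,before turn) [-11.84  10.81  -0.21] after turn [-11.85  10.8   -0.21] az -0.0 tilt ax,ay [-0.04 -0.19]
```

View pics/w4.png

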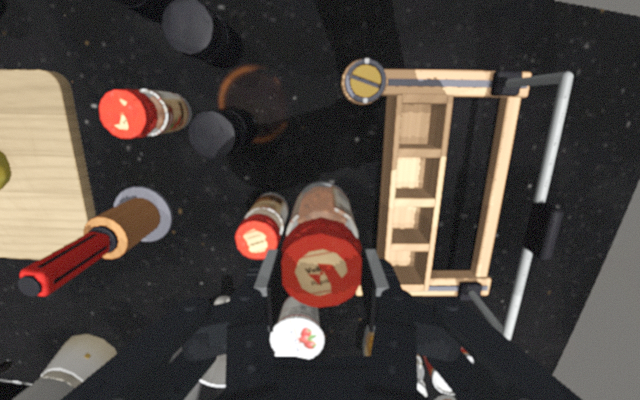

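w4: the held jar is at (322,262). The caddy pockets are visible at (422,122), (415,177), (412,220) and (405,265), the screw at (365,80) with its slot, and the bar's tab at (543,230). I'll fit the wall tops in the wrist frame.

```bash
python3 - <<'E'
from h import *
f=np.load('w4.npz'); W=f['W']
a=np.radians(6.2); o=np.array([556.3,146.2]); R=np.array([[np.cos(a),np.sin(a)],[-np.sin(a),np.cos(a)]])
k=(W[...,2]>48)&(W[...,2]<60); q=(W[k][:,:2]-o)@R.T
q=q[(abs(q[:,0])<130)&(abs(q[:,1])<45)]
print(len(q)); 
hx,e=np.histogram(q[abs(q[:,1])<18,0],bins=np.arange(-130,131,3)); print([(int(b),int(n)) for b,n in zip(e,hx) if n>3])
hy,e=np.histogram(q[:,1],bins=np.arange(-45,46,2)); print([(int(b),int(n)) for b,n in zip(e,hy) if n>3])
for lo,hi in [(-100,-80),(-40,-20),(20,40)]:
    t=q[(q[:,0]>lo)&(q[:,0]<hi),1]; print(lo,'y-walls', [np.round(np.percentile(t[t<0],[3,50,97]),1), np.round(np.percentile(t[t>0],[3,50,97]),1)])
for c in (-116,-58,0,58):
    t=q[(abs(q[:,1])<18)&(abs(q[:,0]-c)<12),0]; print(c,len(t),np.round(np.percentile(t,[5,50,95]),1) if len(t) else '')
E
```

```text
3929
[(-121, 92), (-118, 102), (-115, 101), (-112, 33), (-64, 30), (-61, 80), (-58, 82), (-55, 93), (-7, 14), (-4, 81), (-1, 86), (2, 67), (53, 91), (56, 68), (59, 64), (62, 31), (110, 32), (113, 32), (116, 29), (119, 16)]
[(-27, 218), (-25, 327), (-23, 287), (-21, 206), (-19, 63), (-17, 64), (-15, 66), (-13, 60), (-11, 60), (-9, 67), (-7, 61), (-5, 64), (-3, 63), (-1, 71), (1, 72), (3, 72), (5, 79), (7, 69), (9, 71), (11, 69), (13, 79), (15, 66), (17, 74), (19, 74), (21, 75), (23, 77), (25, 75), (27, 268), (29, 466), (31, 335), (33, 223), (35, 8)]
-100 y-walls [array([-25.2, -22.9, -19.5]), array([28.5, 30.8, 34. ])]
-40 y-walls [array([-25.6, -23.4, -20. ]), array([28.8, 30.9, 34.4])]
20 y-walls [array([-25.9, -23.7, -20.1]), array([28.4, 30.3, 34. ])]
-116 328 [-120.2 -115.3 -111.1]
-58 286 [-61.3 -56.8 -52.4]
0 248 [-4.  -0.3  4.4]
58 254 [53.7 57.5 63.1]
```

```bash
cat >> h.py <<'E'
def wallfit(W,o,deg):
    a=np.radians(deg); R=np.array([[np.cos(a),np.sin(a)],[-np.sin(a),np.cos(a)]])
    k=(W[...,2]>48)&(W[...,2]<62); q=(W[k][:,:2]-o)@R.T; q=q[(abs(q[:,0])<125)&(abs(q[:,1])<42)]
    for c in (-87,-29,29,87):
        t=q[abs(q[:,0]-c)<18,1]
        if (t<0).sum()>5 and (t>0).sum()>5: print(c,'y centre %.1f'%((np.median(t[t<0])+np.median(t[t>0]))/2))
    for c in (-116,-58,0,58,116):
        t=q[(abs(q[:,1])<18)&(abs(q[:,0]-c)<12),0]
        if len(t)>8: print('div',c,len(t),'mid %.1f'%((np.percentile(t,3)+np.percentile(t,97))/2-c))
def held(p,W):
    s=arm.read_state(); P=s['position']; h=cv2.cvtColor(p,cv2.COLOR_RGB2HSV)
    red=((h[...,0]<8)|(h[...,0]>172))&(h[...,1]>130)&(h[...,2]>60)
    red=cv2.morphologyEx(red.astype(np.uint8),cv2.MORPH_CLOSE,np.ones((15,15)))>0
    k=red&(abs(W[...,2]-P[2]-31)<9)&(np.hypot(W[...,0]-P[0],W[...,1]-P[1])<30)
    q=W[k]; zt=np.percentile(q[:,2],70); q=q[q[:,2]>zt-3]
    print('held',cv2.minEnclosingCircle(q[:,:2].astype(np.float32)),'mean',q[:,:2].mean(0),'zt-tcp %.1f'%(zt-P[2]),'tcp',P)
E
python3 - <<'E'
from h import *
f=np.load('w4.npz'); held(f['p'],f['W'])
m,p,d=snap('top'); W=cloud(m,d); wallfit(W,np.array([559.9,149.9]),6.0)
for c in caps(m,p,d): print(c)
E
```

```text
held ((539.8518676757812, 35.3989143371582), 26.206939697265625) mean [540.03481577  39.3885755 ] zt-tcp 30.3 tcp [540.30249963  39.09366018 223.35966062]
-87 y centre 3.8
-29 y centre 3.8
div -116 52 mid -0.5
div -58 52 mid -0.6
([591.6, -16.5, 33.4, 107.3, 604.7, -23.0], [317.0, 193.0], 121)
([489.1, -148.0, 21.7, 108.0, 489.1, -147.7], [363.0, 238.0], 236)
```

Emit:
send_rows --targets '[{"x": -2.3,"y": 2.2,"z": 0,"ax": 0,"ay": 0,"az": 0,"gripper": 0.4},{"x": -2.9,"y": 2.7,"z": 0,"ax": 0,"ay": 0,"az": 0,"gripper": 0.4},{"x": -2.9,"y": 2.7,"z": 0,"ax": 0,"ay": 0,"az": 0,"gripper": 0.4},{"x": -2.3,"y": 2.2,"z": 2,"ax": 0,"ay": 0,"az": 0,"gripper": 0.4},{"x": -1.17,"y": 1.11,"z": 3,"ax": 0,"ay": 0,"az": 0,"gripper": 0.4}]'

```text
clock: 5.32
position: [648.7, 162.2, 177.2]
ee_rot: [-0.054, 0.999, 0.001, 0.004]
contact_force: [1.0, -1.1, -1.2]
gripper_width: 40.9
grasp_force: 61.2
```

Emit:
send_rows --targets '[{"x": 0,"y": 0,"z": 2.5,"ax": 0,"ay": 0,"az": 0,"gripper": 0.4},{"x": 0,"y": 0,"z": 0,"ax": 0,"ay": 0,"az": 0,"gripper": 0.4},{"x": 0,"y": 0,"z": 0,"ax": 0,"ay": 0,"az": 0,"gripper": 0.4},{"x": 0,"y": 0,"z": 0,"ax": 0,"ay": 0,"az": 0,"gripper": 0.4}]'

```text
clock: 5.65
position: [645.4, 159.3, 151.9]
ee_rot: [-0.053, 0.999, -0.0, 0.001]
contact_force: [0.3, 0.2, -0.1]
gripper_width: 40.7
grasp_force: 61.1
```

```bash
python3 - <<'E'
from h import *
m,p,d=snap('wrist','w5'); W=cloud(m,d); held(p,W)
wallfit(W,np.array([557.1,151.1]),5.9)
go(643.6,160,145,-173.8)
m,p,d=snap('scene'); cv2.imwrite('pics/s5.png',cv2.resize(p[90:210,220:380,::-1],None,fx=4.5,fy=4.5,interpolation=cv2.INTER_CUBIC))
E
```

```text
held ((645.4141235351562, 158.7550811767578), 23.25533103942871) mean [645.04902832 159.36042082] zt-tcp 29.9 tcp [645.69990062 159.62658179 152.69243206]
-29 y centre 0.1
29 y centre 0.1
87 y centre 0.6
div -58 732 mid -0.1
div 0 559 mid 0.1
div 58 478 mid -0.1
pos [645.7 159.6 152.7] yaw -173.9 w 40.6 f 61.1 F [ 0.2 -0.7 -1.1] t 5.7 j [ 0.49  0.49  0.04  0.   -1.12 -1.95]
 shift(tool,before turn) [0.21 0.06 0.77] after turn [0.21 0.06 0.77] az -0.1 tilt ax,ay [0.03 0.25]
```

View pics/w5.png

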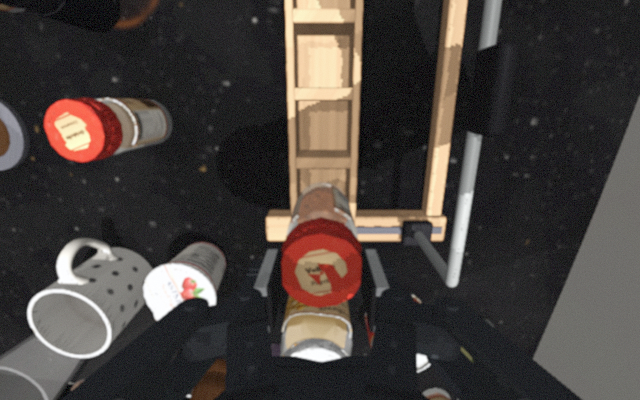

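Emit:
send_rows --targets '[{"x": 0.16,"y": 0.09,"z": 0.5,"ax": 0,"ay": 0,"az": 0,"gripper": 0.4},{"x": 0,"y": 0,"z": 1.0,"ax": 0,"ay": 0,"az": 0,"gripper": 0.4},{"x": 0,"y": 0,"z": 0.8,"ax": 0,"ay": 0,"az": 0,"gripper": 0.4},{"x": 0,"y": 0,"z": 0.8,"ax": 0,"ay": 0,"az": 0,"gripper": 0.4},{"x": 0,"y": 0,"z": 0.4,"ax": 0,"ay": 0,"az": 0,"gripper": 0.4}]'

```text
clock: 6.17
position: [641.8, 160.8, 112.7]
ee_rot: [-0.054, 0.999, -0.0, -0.001]
contact_force: [-0.1, -0.4, -0.8]
gripper_width: 40.6
grasp_force: 61.1
```

Emit:
send_rows --targets '[{"x": 0,"y": 0,"z": 1.0,"ax": 0,"ay": 0,"az": 0,"gripper": 0.4},{"x": 0,"y": 0,"z": 1.0,"ax": 0,"ay": 0,"az": 0,"gripper": 0.4},{"x": 0,"y": 0,"z": 0.7,"ax": 0,"ay": 0,"az": 0,"gripper": 0.4},{"x": 0,"y": 0,"z": 0,"ax": 0,"ay": 0,"az": 0,"gripper": 0.4},{"x": 0,"y": 0,"z": 0,"ax": 0,"ay": 0,"az": 0,"gripper": 0.4}]'

```text
clock: 6.58
position: [642.6, 161.1, 87.0]
ee_rot: [-0.054, 0.999, -0.0, -0.001]
contact_force: [0.1, -0.4, -0.3]
gripper_width: 40.6
grasp_force: 61.1
```

Emit:
send_rows --targets '[{"x": 0,"y": 0,"z": 0.5,"ax": 0,"ay": 0,"az": 0,"gripper": 0.4},{"x": 0,"y": 0,"z": 0.1,"ax": 0,"ay": 0,"az": 0,"gripper": 0.4},{"x": 0,"y": 0,"z": 0,"ax": 0,"ay": 0,"az": 0,"gripper": 0.4}]'

```text
clock: 6.83
position: [642.7, 161.2, 81.6]
ee_rot: [-0.054, 0.999, 0.0, -0.0]
contact_force: [-0.3, 0.5, -1.2]
gripper_width: 40.8
grasp_force: 61.1
```

Emit:
send_rows --targets '[{"x": 0,"y": 0,"z": 0,"ax": 0,"ay": 0,"az": 0,"gripper": -0.5},{"x": 0,"y": 0,"z": 0,"ax": 0,"ay": 0,"az": 0,"gripper": -0.5},{"x": 0,"y": 0,"z": 0,"ax": 0,"ay": 0,"az": 0,"gripper": -0.5},{"x": 0,"y": 0,"z": 0,"ax": 0,"ay": 0,"az": 0,"gripper": -0.5}]'

```text
clock: 7.17
position: [643.1, 161.3, 82.3]
ee_rot: [-0.054, 0.999, 0.0, 0.0]
contact_force: [0.2, -0.2, 0.3]
gripper_width: 64.1
grasp_force: 0.0
```

Emit:
send_rows --targets '[{"x": 0,"y": 0,"z": -3,"ax": 0,"ay": 0,"az": 0,"gripper": -0.5},{"x": 0,"y": 0,"z": -3.5,"ax": 0,"ay": 0,"az": 0,"gripper": -0.5},{"x": 0,"y": 0,"z": -3.5,"ax": 0,"ay": 0,"az": 0,"gripper": -0.5},{"x": 0,"y": 0,"z": -1,"ax": 0,"ay": 0,"az": 0,"gripper": -0.5},{"x": 0,"y": 0,"z": 0,"ax": 0,"ay": 0,"az": 0,"gripper": -0.5}]'

```text
clock: 7.58
position: [645.1, 162.0, 197.1]
ee_rot: [-0.054, 0.999, 0.001, 0.005]
contact_force: [0.5, 0.2, -0.2]
gripper_width: 64.0
grasp_force: 0.0
```

```bash
python3 - <<'E'
from h import *
for c in('wrist','top'):
    m,p,d=snap(c,'a6'+c)
    for k in caps(m,p,d): print(c,k)
go(599,-22,190,-173.8)
E
```

```text
wrist ([599.9, -21.2, 22.4, 105.4, 598.5, -19.1], [119.0, 123.0], 2013)
wrist ([643.5, 161.8, 22.1, 110.4, 641.8, 162.3], [322.0, 194.0], 1438)
top ([646.2, 164.2, 21.9, 112.9, 645.5, 163.9], [245.0, 175.0], 232)
top ([602.3, -19.4, 21.9, 107.5, 600.9, -18.7], [315.0, 194.0], 176)
top ([488.9, -147.9, 21.6, 108.3, 488.8, -147.6], [363.0, 238.0], 236)
pos [642.5 161.3 192. ] yaw -173.8 w 64.2 f 0.0 F [-0.5  0.1 -0.9] t 7.7 j [ 0.49  0.46  0.09 -0.   -1.2  -1.95]
 shift(tool,before turn) [  6.3  -17.76   0.18] after turn [  6.31 -17.75   0.18] az -0.0 tilt ax,ay [0.05 0.02]
```

Emit:
send_rows --targets '[{"x": 1.2,"y": -3.4,"z": 0,"ax": 0,"ay": 0,"az": 0,"gripper": -0.5},{"x": 1.3,"y": -3.8,"z": 0,"ax": 0,"ay": 0,"az": 0,"gripper": -0.5},{"x": 1.3,"y": -3.8,"z": 0,"ax": 0,"ay": 0,"az": 0,"gripper": -0.5},{"x": 1.3,"y": -3.8,"z": 0,"ax": 0,"ay": 0,"az": 0,"gripper": -0.5},{"x": 1.15,"y": -2.95,"z": 0,"ax": 0,"ay": 0,"az": 0,"gripper": -0.5}]'

```text
clock: 8.1
position: [597.7, -24.4, 189.7]
ee_rot: [-0.053, 0.999, -0.0, -0.002]
contact_force: [-0.1, -0.4, 0.8]
gripper_width: 64.2
grasp_force: 0.0
```

Emit:
send_rows --targets '[{"x": 0,"y": 0,"z": 0,"ax": 0,"ay": 0,"az": 0,"gripper": -0.5},{"x": 0,"y": 0,"z": 0,"ax": 0,"ay": 0,"az": 0,"gripper": -0.5},{"x": 0,"y": 0,"z": 0,"ax": 0,"ay": 0,"az": 0,"gripper": -0.5}]'

```text
clock: 8.35
position: [599.2, -22.1, 190.4]
ee_rot: [-0.054, 0.999, -0.0, -0.001]
contact_force: [-0.2, 0.3, 0.4]
gripper_width: 64.3
grasp_force: 0.0
```

```bash
python3 - <<'E'
from h import *
m,p,d=snap('wrist','w7')
for k in caps(m,p,d): print(k)
go(599.5,-22,76,-173.8)
E
```

```text
([487.2, -150.6, 22.6, 105.8, 486.2, -149.5], [174.0, 45.0], 3130)
([599.7, -21.8, 22.2, 105.4, 597.4, -21.6], [322.0, 197.0], 1443)
([627.0, -195.3, 14.0, 118.2, 622.7, -188.4], [129.0, 209.0], 757)
([644.7, 161.3, 23.0, 110.3, 642.5, 159.1], [504.0, 262.0], 1628)
pos [599.5 -21.5 190.7] yaw -173.8 w 64.3 f 0.0 F [ 0.9  0.2 -0. ] t 8.4 j [ 0.23  0.35 -0.08 -0.   -1.14 -1.7 ]
 shift(tool,before turn) [-1.000e-02 -5.000e-02  1.147e+01] after turn [-1.000e-02 -5.000e-02  1.147e+01] az -0.0 tilt ax,ay [ 0.   -0.11]
```

Emit:
send_rows --targets '[{"x": 0,"y": 0,"z": 3.5,"ax": 0,"ay": 0,"az": 0,"gripper": -0.5},{"x": 0,"y": 0,"z": 4.0,"ax": 0,"ay": 0,"az": 0,"gripper": -0.5},{"x": 0,"y": 0,"z": 3.0,"ax": 0,"ay": 0,"az": 0,"gripper": -0.5},{"x": 0,"y": 0,"z": 0.9,"ax": 0,"ay": 0,"az": 0,"gripper": -0.5},{"x": 0,"y": 0,"z": 0,"ax": 0,"ay": 0,"az": 0,"gripper": -0.5}]'

```text
clock: 8.82
position: [597.9, -21.3, 74.6]
ee_rot: [-0.055, 0.999, -0.001, -0.004]
contact_force: [0.4, 0.1, -0.4]
gripper_width: 64.5
grasp_force: 0.0
```

Emit:
send_rows --targets '[{"x": 0,"y": 0,"z": 0,"ax": 0,"ay": 0,"az": 0,"gripper": 0.4},{"x": 0,"y": 0,"z": 0,"ax": 0,"ay": 0,"az": 0,"gripper": 0.4},{"x": 0,"y": 0,"z": 0,"ax": 0,"ay": 0,"az": 0,"gripper": 0.4},{"x": 0,"y": 0,"z": 0,"ax": 0,"ay": 0,"az": 0,"gripper": 0.4},{"x": 0,"y": 0,"z": -1.5,"ax": 0,"ay": 0,"az": 0,"gripper": 0.4}]'

```text
clock: 9.23
position: [598.9, -22.1, 92.4]
ee_rot: [-0.053, 0.999, 0.0, -0.001]
contact_force: [0.0, -0.3, -1.2]
gripper_width: 25.7
grasp_force: 0.0
```

Emit:
send_rows --targets '[{"x": 0,"y": 0,"z": -3.5,"ax": 0,"ay": 0,"az": 0,"gripper": 0.4},{"x": 0,"y": 0,"z": -3.5,"ax": 0,"ay": 0,"az": 0,"gripper": 0.4},{"x": 0,"y": 0,"z": -3.5,"ax": 0,"ay": 0,"az": 0,"gripper": 0.4},{"x": 0,"y": 0,"z": 0,"ax": 0,"ay": 0,"az": 0,"gripper": 0.4},{"x": -0.15,"y": 3.55,"z": 0,"ax": 0,"ay": 0,"az": 0,"gripper": 0.4}]'

```text
clock: 9.65
position: [599.4, 10.5, 202.4]
ee_rot: [-0.051, 0.999, 0.0, 0.004]
contact_force: [-0.1, 0.4, -0.4]
gripper_width: 25.7
grasp_force: 0.0
```

Emit:
send_rows --targets '[{"x": -0.1,"y": 3.55,"z": 0,"ax": 0,"ay": 0,"az": 0,"gripper": 0.4},{"x": -0.1,"y": 3.55,"z": 0,"ax": 0,"ay": 0,"az": 0,"gripper": 0.4},{"x": -0.1,"y": 3.55,"z": 0,"ax": 0,"ay": 0,"az": 0,"gripper": 0.4},{"x": -0.1,"y": 3.5,"z": 0,"ax": 0,"ay": 0,"az": 0,"gripper": 0.4},{"x": 0,"y": 0,"z": 0,"ax": 0,"ay": 0,"az": 0,"gripper": 0.4}]'

```text
clock: 10.07
position: [586.2, 159.9, 198.9]
ee_rot: [-0.057, 0.998, 0.001, 0.002]
contact_force: [0.1, -1.0, 0.7]
gripper_width: 25.6
grasp_force: 0.0
```

Emit:
send_rows --targets '[{"x": 0,"y": 0,"z": 1.5,"ax": 0,"ay": 0,"az": 0,"gripper": 0.4},{"x": 0,"y": 0,"z": 1.5,"ax": 0,"ay": 0,"az": 0,"gripper": 0.4},{"x": 0,"y": 0,"z": 0,"ax": 0,"ay": 0,"az": 0,"gripper": 0.4},{"x": 0,"y": 0,"z": 0,"ax": 0,"ay": 0,"az": 0,"gripper": 0.4}]'

```text
clock: 10.4
position: [586.0, 154.3, 168.1]
ee_rot: [-0.054, 0.999, -0.0, -0.0]
contact_force: [0.4, 0.3, 0.2]
gripper_width: 25.3
grasp_force: 0.0
```

```bash
python3 - <<'E'
from h import *
m,p,d=snap('wrist','w8'); W=cloud(m,d); held(p,W)
wallfit(W,np.array([557.1,151.1]),5.9)
for k in caps(m,p,d): print(k)
go(585.9,154.7,115,-173.8)
E
```

```text
held ((587.3087158203125, 154.4854736328125), 14.714731216430664) mean [586.57224183 161.48661597] zt-tcp 31.7 tcp [586.69837156 154.41019403 168.88938158]
-87 y centre -0.0
-29 y centre 0.0
29 y centre 0.6
87 y centre 0.9
div -116 640 mid 0.0
div -58 488 mid -0.2
div 0 424 mid 0.1
div 58 522 mid 2.5
([599.6, -21.9, 22.5, 105.3, 597.2, -19.1], [114.0, 198.0], 2123)
([643.5, 161.6, 22.2, 110.3, 641.1, 161.1], [322.0, 268.0], 1543)
pos [586.7 154.4 168.9] yaw -173.8 w 25.7 f 0.0 F [-0.5  0.2  0.9] t 10.4 j [ 0.52  0.38 -0.1   0.   -1.09 -1.99]
 shift(tool,before turn) [0.08 0.04 5.39] after turn [0.08 0.04 5.39] az -0.0 tilt ax,ay [0.01 0.08]
```

Emit:
send_rows --targets '[{"x": 0,"y": 0,"z": -2.1,"ax": 0,"ay": 0,"az": 0,"gripper": 0.4},{"x": 0.13,"y": -3.55,"z": 0,"ax": 0,"ay": 0,"az": 0,"gripper": 0},{"x": 0.13,"y": -3.55,"z": 0,"ax": 0,"ay": 0,"az": 0,"gripper": -0.5},{"x": 0.13,"y": -3.55,"z": 0,"ax": 0,"ay": 0,"az": 0,"gripper": -0.5},{"x": 0.13,"y": -3.55,"z": 0,"ax": 0,"ay": 0,"az": 0,"gripper": -0.5}]'

```text
clock: 10.87
position: [597.1, 11.4, 190.9]
ee_rot: [-0.054, 0.999, 0.0, 0.002]
contact_force: [1.0, -0.5, 0.4]
gripper_width: 63.8
grasp_force: 0.0
```

Emit:
send_rows --targets '[{"x": 0.12,"y": -3.48,"z": 0,"ax": 0,"ay": 0,"az": 0,"gripper": -0.5},{"x": 0,"y": 0,"z": 0,"ax": 0,"ay": 0,"az": 0,"gripper": -0.5},{"x": 0,"y": 0,"z": 0,"ax": 0,"ay": 0,"az": 0,"gripper": -0.5},{"x": 0,"y": 0,"z": 0,"ax": 0,"ay": 0,"az": 0,"gripper": -0.5}]'

```text
clock: 11.2
position: [599.4, -22.2, 190.0]
ee_rot: [-0.053, 0.999, 0.0, 0.001]
contact_force: [-0.4, -0.4, 0.1]
gripper_width: 64.0
grasp_force: 0.0
```

```bash
python3 - <<'E'
from h import *
m,p,d=snap('wrist','w9')
for k in caps(m,p,d): print(k)
go(599.5,-22,66,-173.8)
E
```

```text
([486.6, -150.6, 22.6, 105.8, 486.2, -149.5], [174.0, 44.0], 3185)
([599.7, -21.7, 22.1, 105.4, 597.3, -21.8], [322.0, 197.0], 1440)
([627.0, -195.3, 14.1, 118.3, 622.5, -188.3], [129.0, 208.0], 768)
([644.9, 161.2, 23.3, 110.3, 642.4, 158.7], [504.0, 261.0], 1609)
pos [599.3 -21.5 189.7] yaw -173.8 w 64.1 f 0.0 F [0.3 0.3 0.1] t 11.2 j [ 0.23  0.35 -0.08  0.   -1.13 -1.7 ]
 shift(tool,before turn) [ 1.000e-02 -5.000e-02  1.237e+01] after turn [ 1.000e-02 -5.000e-02  1.237e+01] az -0.0 tilt ax,ay [0.01 0.1 ]
```

View pics/w9.png

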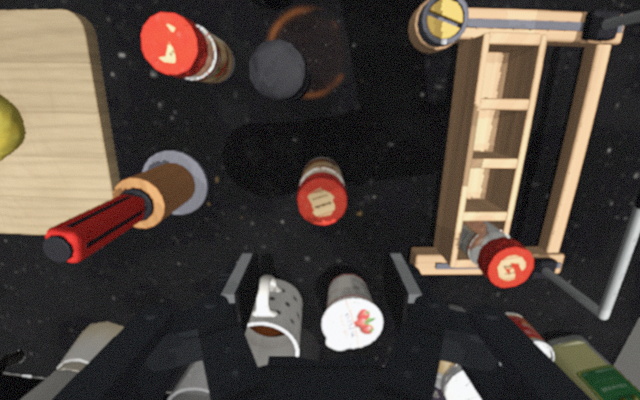

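w9: the jar in the pocket stands upright at (505,262). The next jar is untouched at (322,197) under the fingers. I'll grip about 10 mm lower and check before lifting.

Emit:
send_rows --targets '[{"x": 0,"y": -0.03,"z": 3.5,"ax": 0,"ay": 0,"az": 0,"gripper": -0.5},{"x": 0,"y": 0,"z": 4.0,"ax": 0,"ay": 0,"az": 0,"gripper": -0.5},{"x": 0,"y": 0,"z": 3.0,"ax": 0,"ay": 0,"az": 0,"gripper": -0.5},{"x": 0,"y": 0,"z": 1.8,"ax": 0,"ay": 0,"az": 0,"gripper": -0.5},{"x": 0,"y": 0,"z": 0,"ax": 0,"ay": 0,"az": 0,"gripper": -0.5}]'

```text
clock: 11.67
position: [595.7, -21.2, 61.4]
ee_rot: [-0.054, 0.999, -0.0, -0.005]
contact_force: [-0.6, 0.0, 0.3]
gripper_width: 63.9
grasp_force: 0.0
```

Emit:
send_rows --targets '[{"x": 0,"y": 0,"z": 0,"ax": 0,"ay": 0,"az": 0,"gripper": -0.3},{"x": 0,"y": 0,"z": 0,"ax": 0,"ay": 0,"az": 0,"gripper": 0.1},{"x": 0,"y": 0,"z": 0,"ax": 0,"ay": 0,"az": 0,"gripper": 0.4},{"x": 0,"y": 0,"z": 0,"ax": 0,"ay": 0,"az": 0,"gripper": 0.4},{"x": 0,"y": 0,"z": 0,"ax": 0,"ay": 0,"az": 0,"gripper": 0.4}]'

```text
clock: 12.08
position: [600.7, -21.6, 68.1]
ee_rot: [-0.054, 0.999, 0.0, 0.003]
contact_force: [0.5, 0.6, 5.3]
gripper_width: 41.8
grasp_force: 61.3
```

Emit:
send_rows --targets '[{"x": 0,"y": 0,"z": -1.5,"ax": 0,"ay": 0,"az": 0,"gripper": 0.4},{"x": 0,"y": 0,"z": -3.5,"ax": 0,"ay": 0,"az": 0,"gripper": 0.4},{"x": 0,"y": 0,"z": -3.5,"ax": 0,"ay": 0,"az": 0,"gripper": 0.4},{"x": 0,"y": 0,"z": -3.5,"ax": 0,"ay": 0,"az": 0,"gripper": 0.4},{"x": 0,"y": 0,"z": 0,"ax": 0,"ay": 0,"az": 0,"gripper": 0.4}]'

```text
clock: 12.5
position: [603.3, -22.3, 194.6]
ee_rot: [-0.054, 0.998, -0.0, 0.008]
contact_force: [1.4, -0.3, 1.3]
gripper_width: 41.9
grasp_force: 61.2
```

Emit:
send_rows --targets '[{"x": -0.1,"y": 3.5,"z": 0,"ax": 0,"ay": 0,"az": 0,"gripper": 0.4},{"x": -0.1,"y": 3.55,"z": 0,"ax": 0,"ay": 0,"az": 0,"gripper": 0.4},{"x": -0.1,"y": 3.55,"z": 0,"ax": 0,"ay": 0,"az": 0,"gripper": 0.4},{"x": -0.1,"y": 3.55,"z": 0,"ax": 0,"ay": 0,"az": 0,"gripper": 0.4},{"x": -0.1,"y": 3.55,"z": 0,"ax": 0,"ay": 0,"az": 0,"gripper": 0.4}]'

```text
clock: 12.92
position: [584.0, 155.6, 185.8]
ee_rot: [-0.053, 0.999, 0.0, -0.0]
contact_force: [0.5, 0.5, -1.0]
gripper_width: 41.7
grasp_force: 61.2
```

Emit:
send_rows --targets '[{"x": 0,"y": 0,"z": 0,"ax": 0,"ay": 0,"az": 0,"gripper": 0.4},{"x": 0,"y": 0,"z": 1.5,"ax": 0,"ay": 0,"az": 0,"gripper": 0.4},{"x": 0,"y": 0,"z": 2,"ax": 0,"ay": 0,"az": 0,"gripper": 0.4},{"x": 0,"y": 0,"z": 0,"ax": 0,"ay": 0,"az": 0,"gripper": 0.4},{"x": 0,"y": 0,"z": 0,"ax": 0,"ay": 0,"az": 0,"gripper": 0.4}]'

```text
clock: 13.33
position: [583.9, 153.6, 149.8]
ee_rot: [-0.054, 0.999, -0.001, -0.001]
contact_force: [-0.0, 0.2, -1.4]
gripper_width: 41.8
grasp_force: 61.3
```

```bash
python3 - <<'E'
from h import *
m,p,d=snap('wrist','w10'); W=cloud(m,d)
P=arm.read_state()['position']
import h as H
h=cv2.cvtColor(p,cv2.COLOR_RGB2HSV); red=((h[...,0]<8)|(h[...,0]>172))&(h[...,1]>130)
k=(np.hypot(W[...,0]-P[0],W[...,1]-P[1])<30)&red&(W[...,2]>P[2]+25)&(W[...,2]<P[2]+60); q=W[k]; print('held red',len(q),np.percentile(q[:,2],70)-P[2]); zt=np.percentile(q[:,2],70); q=q[q[:,2]>zt-3]; print(cv2.minEnclosingCircle(q[:,:2].astype(np.float32)),q.mean(0)-P)
wallfit(W,np.array([557.1,151.1]),5.9)
go(585.9,154.7,115,-173.8)
E
```

```text
held red 4229 35.8682611660349
((583.7737426757812, 153.2334442138672), 22.540719985961914) [-3.99627303 -0.80312617 35.57684472]
-87 y centre 0.0
-29 y centre 0.1
29 y centre 0.4
div -116 739 mid -0.1
div -58 569 mid -0.2
div 0 444 mid -0.7
pos [585.  153.9 151.1] yaw -173.8 w 41.9 f 61.3 F [ 0.2  1.1 -0.1] t 13.4 j [ 0.52  0.39 -0.12  0.   -1.06 -1.99]
 shift(tool,before turn) [-0.1   0.07  3.61] after turn [-0.1   0.07  3.61] az -0.0 tilt ax,ay [-0.03 -0.01]
```

Emit:
send_rows --targets '[{"x": -0.22,"y": 0.1,"z": 1.0,"ax": 0,"ay": 0,"az": 0,"gripper": 0.4},{"x": 0,"y": 0,"z": 1.0,"ax": 0,"ay": 0,"az": 0,"gripper": 0.4},{"x": 0,"y": 0,"z": 1.0,"ax": 0,"ay": 0,"az": 0,"gripper": 0.4},{"x": 0,"y": 0,"z": 0.8,"ax": 0,"ay": 0,"az": 0,"gripper": 0.4},{"x": 0,"y": 0,"z": 0,"ax": 0,"ay": 0,"az": 0,"gripper": 0.4}]'

```text
clock: 13.8
position: [585.3, 154.8, 110.0]
ee_rot: [-0.054, 0.999, -0.001, -0.002]
contact_force: [-0.8, -0.1, -1.7]
gripper_width: 41.9
grasp_force: 61.3
```

Inside the pocket with no contact force. Lowering the rest, releasing, rising and looking.

Emit:
send_rows --targets '[{"x": 0,"y": 0,"z": 1.2,"ax": 0,"ay": 0,"az": 0,"gripper": 0.4},{"x": 0,"y": 0,"z": 1.2,"ax": 0,"ay": 0,"az": 0,"gripper": 0.4},{"x": 0,"y": 0,"z": 0.9,"ax": 0,"ay": 0,"az": 0,"gripper": 0.4},{"x": 0,"y": 0,"z": 0,"ax": 0,"ay": 0,"az": 0,"gripper": 0.4},{"x": 0,"y": 0,"z": 0,"ax": 0,"ay": 0,"az": 0,"gripper": 0.4}]'

```text
clock: 14.22
position: [586.8, 155.4, 79.5]
ee_rot: [-0.054, 0.999, -0.0, -0.0]
contact_force: [0.7, 0.4, -0.6]
gripper_width: 42.0
grasp_force: 61.4
```

Emit:
send_rows --targets '[{"x": 0,"y": 0,"z": 0,"ax": 0,"ay": 0,"az": 0,"gripper": -0.5},{"x": 0,"y": 0,"z": 0,"ax": 0,"ay": 0,"az": 0,"gripper": -0.5},{"x": 0,"y": 0,"z": 0,"ax": 0,"ay": 0,"az": 0,"gripper": -0.5},{"x": 0,"y": 0,"z": 0,"ax": 0,"ay": 0,"az": 0,"gripper": -0.5}]'

```text
clock: 14.55
position: [587.4, 155.7, 80.6]
ee_rot: [-0.054, 0.999, 0.0, 0.001]
contact_force: [0.0, 0.5, -0.2]
gripper_width: 64.3
grasp_force: 0.0
```

Emit:
send_rows --targets '[{"x": 0,"y": 0,"z": -3,"ax": 0,"ay": 0,"az": 0,"gripper": -0.5},{"x": 0,"y": 0,"z": -3.5,"ax": 0,"ay": 0,"az": 0,"gripper": -0.5},{"x": 0,"y": 0,"z": -3.5,"ax": 0,"ay": 0,"az": 0,"gripper": -0.5},{"x": 0,"y": 0,"z": -1.5,"ax": 0,"ay": 0,"az": 0,"gripper": -0.5},{"x": 0,"y": 0,"z": 0,"ax": 0,"ay": 0,"az": 0,"gripper": -0.5}]'

```text
clock: 14.97
position: [589.6, 156.5, 200.8]
ee_rot: [-0.054, 0.999, 0.002, 0.005]
contact_force: [0.4, -0.7, 0.7]
gripper_width: 64.0
grasp_force: 0.0
```

```bash
python3 - <<'E'
from h import *
for c in('wrist','top'):
    m,p,d=snap(c,'a11'+c)
    for k in caps(m,p,d): print(c,k)
go(486.5,-150.3,190,-173.8)
E
```

```text
wrist ([489.4, -135.9, 15.9, 90.6, 489.7, -129.8], [3.0, 48.0], 265)
wrist ([615.0, 158.0, 50.5, 110.3, 610.6, 158.4], [320.0, 218.0], 2638)
top ([587.2, 153.7, 26.2, 113.4, 587.7, 156.8], [247.0, 197.0], 181)
top ([489.0, -148.3, 21.8, 107.6, 489.2, -147.9], [363.0, 238.0], 237)
pos [586.9 155.7 195.6] yaw -173.8 w 63.8 f 0.0 F [-1.  -0.6 -0.1] t 15.1 j [ 0.53  0.36 -0.05 -0.   -1.15 -1.99]
 shift(tool,before turn) [ 13.27 -29.35   0.51] after turn [ 13.29 -29.34   0.51] az -0.0 tilt ax,ay [0.07 0.09]
```

Emit:
send_rows --targets '[{"x": 1.48,"y": -3.26,"z": 0,"ax": 0,"ay": 0,"az": 0,"gripper": -0.5},{"x": 1.48,"y": -3.26,"z": 0,"ax": 0,"ay": 0,"az": 0,"gripper": -0.5},{"x": 1.48,"y": -3.26,"z": 0,"ax": 0,"ay": 0,"az": 0,"gripper": -0.5},{"x": 1.48,"y": -3.26,"z": 0,"ax": 0,"ay": 0,"az": 0,"gripper": -0.5},{"x": 1.48,"y": -3.26,"z": 0,"ax": 0,"ay": 0,"az": 0,"gripper": -0.5}]'

```text
clock: 15.48
position: [529.0, -15.9, 193.1]
ee_rot: [-0.054, 0.999, -0.0, -0.002]
contact_force: [0.3, 0.5, 0.2]
gripper_width: 64.1
grasp_force: 0.0
```

Emit:
send_rows --targets '[{"x": 1.48,"y": -3.26,"z": 0,"ax": 0,"ay": 0,"az": 0,"gripper": -0.5},{"x": 1.48,"y": -3.26,"z": 0,"ax": 0,"ay": 0,"az": 0,"gripper": -0.5},{"x": 1.48,"y": -3.26,"z": 0,"ax": 0,"ay": 0,"az": 0,"gripper": -0.5},{"x": 1.44,"y": -3.28,"z": 0,"ax": 0,"ay": 0,"az": 0,"gripper": -0.5},{"x": 0,"y": 0,"z": 0,"ax": 0,"ay": 0,"az": 0,"gripper": -0.5}]'

```text
clock: 15.9
position: [483.2, -154.5, 193.2]
ee_rot: [-0.051, 0.999, 0.0, -0.002]
contact_force: [1.3, 0.7, -0.4]
gripper_width: 64.2
grasp_force: 0.0
```

Emit:
send_rows --targets '[{"x": 0,"y": 0,"z": 0,"ax": 0,"ay": 0,"az": 0,"gripper": -0.5},{"x": 0,"y": 0,"z": 0,"ax": 0,"ay": 0,"az": 0,"gripper": -0.5}]'

```text
clock: 16.07
position: [485.8, -150.7, 193.7]
ee_rot: [-0.053, 0.999, 0.0, -0.001]
contact_force: [-0.1, 0.8, 0.0]
gripper_width: 64.3
grasp_force: 0.0
```

```bash
python3 - <<'E'
from h import *
m,p,d=snap('wrist','w12')
for k in caps(m,p,d): print(k)
go(486.3,-150.6,67,-173.8)
E
```

```text
([486.6, -150.4, 22.3, 105.7, 484.8, -150.8], [321.0, 197.0], 1909)
([615.8, 154.8, 50.7, 110.1, 612.7, 154.0], [585.0, 336.0], 2802)
([622.3, -196.4, 12.7, 117.7, 616.6, -195.7], [263.0, 320.0], 534)
pos [ 486.2 -150.2  193.9] yaw -173.8 w 64.7 f 0.0 F [ 0.5  0.5 -0.7] t 16.1 j [ 0.02  0.2  -0.29 -0.   -1.09 -1.48]
 shift(tool,before turn) [-0.03 -0.05 12.69] after turn [-0.03 -0.05 12.69] az -0.0 tilt ax,ay [ 0.02 -0.09]
```

Emit:
send_rows --targets '[{"x": -0.03,"y": -0.03,"z": 3.5,"ax": 0,"ay": 0,"az": 0,"gripper": -0.5},{"x": 0,"y": 0,"z": 4.0,"ax": 0,"ay": 0,"az": 0,"gripper": -0.5},{"x": 0,"y": 0,"z": 3.3,"ax": 0,"ay": 0,"az": 0,"gripper": -0.5},{"x": 0,"y": 0,"z": 1.8,"ax": 0,"ay": 0,"az": 0,"gripper": -0.5},{"x": 0,"y": 0,"z": 0,"ax": 0,"ay": 0,"az": 0,"gripper": -0.5}]'

```text
clock: 16.53
position: [483.5, -149.4, 64.2]
ee_rot: [-0.054, 0.999, 0.001, -0.005]
contact_force: [-0.1, -0.6, 0.3]
gripper_width: 64.3
grasp_force: 0.0
```

Emit:
send_rows --targets '[{"x": 0,"y": 0,"z": 0,"ax": 0,"ay": 0,"az": 0,"gripper": -0.3},{"x": 0,"y": 0,"z": 0,"ax": 0,"ay": 0,"az": 0,"gripper": 0.1},{"x": 0,"y": 0,"z": 0,"ax": 0,"ay": 0,"az": 0,"gripper": 0.4},{"x": 0,"y": 0,"z": 0,"ax": 0,"ay": 0,"az": 0,"gripper": 0.4},{"x": 0,"y": 0,"z": 0,"ax": 0,"ay": 0,"az": 0,"gripper": 0.4}]'

```text
clock: 16.95
position: [488.6, -150.7, 70.7]
ee_rot: [-0.054, 0.999, -0.0, 0.002]
contact_force: [0.7, 1.6, 5.1]
gripper_width: 41.8
grasp_force: 61.2
```

Emit:
send_rows --targets '[{"x": 0,"y": 0,"z": -1.5,"ax": 0,"ay": 0,"az": 0,"gripper": 0.4},{"x": 0,"y": 0,"z": -4,"ax": 0,"ay": 0,"az": 0,"gripper": 0.4},{"x": 0,"y": 0,"z": -4,"ax": 0,"ay": 0,"az": 0,"gripper": 0.4},{"x": 0,"y": 0,"z": -3.5,"ax": 0,"ay": 0,"az": 0,"gripper": 0.4},{"x": 0,"y": 0,"z": 0,"ax": 0,"ay": 0,"az": 0,"gripper": 0.4}]'

```text
clock: 17.37
position: [491.2, -151.9, 207.2]
ee_rot: [-0.054, 0.998, -0.002, 0.008]
contact_force: [1.3, -0.5, 0.3]
gripper_width: 41.2
grasp_force: 61.2
```

Emit:
send_rows --targets '[{"x": -0.82,"y": 3.25,"z": 0,"ax": 0,"ay": 0,"az": 0,"gripper": 0.4},{"x": -0.82,"y": 3.25,"z": 0,"ax": 0,"ay": 0,"az": 0,"gripper": 0.4},{"x": -0.82,"y": 3.25,"z": 0,"ax": 0,"ay": 0,"az": 0,"gripper": 0.4},{"x": -0.82,"y": 3.25,"z": 0,"ax": 0,"ay": 0,"az": 0,"gripper": 0.4},{"x": -0.82,"y": 3.25,"z": 0,"ax": 0,"ay": 0,"az": 0,"gripper": 0.4}]'

```text
clock: 17.78
position: [509.5, 16.4, 198.8]
ee_rot: [-0.053, 0.999, 0.0, -0.0]
contact_force: [0.6, -0.1, -1.0]
gripper_width: 41.9
grasp_force: 61.3
```

Emit:
send_rows --targets '[{"x": -0.82,"y": 3.25,"z": 0,"ax": 0,"ay": 0,"az": 0,"gripper": 0.4},{"x": -0.82,"y": 3.25,"z": 0,"ax": 0,"ay": 0,"az": 0,"gripper": 0.4},{"x": -0.82,"y": 3.25,"z": 0,"ax": 0,"ay": 0,"az": 0,"gripper": 0.4},{"x": -0.82,"y": 3.25,"z": 0,"ax": 0,"ay": 0,"az": 0,"gripper": 0.4},{"x": 0,"y": 0,"z": 1.5,"ax": 0,"ay": 0,"az": 0,"gripper": 0.4}]'

```text
clock: 18.2
position: [531.6, 153.4, 186.2]
ee_rot: [-0.056, 0.998, 0.002, 0.004]
contact_force: [1.2, -0.0, -0.1]
gripper_width: 41.5
grasp_force: 61.4
```

Emit:
send_rows --targets '[{"x": 0,"y": 0,"z": 3,"ax": 0,"ay": 0,"az": 0,"gripper": 0.4},{"x": 0,"y": 0,"z": 0,"ax": 0,"ay": 0,"az": 0,"gripper": 0.4},{"x": 0,"y": 0,"z": 0,"ax": 0,"ay": 0,"az": 0,"gripper": 0.4},{"x": 0,"y": 0,"z": 0,"ax": 0,"ay": 0,"az": 0,"gripper": 0.4}]'

```text
clock: 18.53
position: [529.3, 147.6, 154.9]
ee_rot: [-0.054, 0.999, -0.0, 0.001]
contact_force: [-0.8, -0.5, 0.5]
gripper_width: 41.9
grasp_force: 61.3
```

```bash
cat >> h.py <<'E'
def held2(p,W):
    P=arm.read_state()['position']; h=cv2.cvtColor(p,cv2.COLOR_RGB2HSV); red=((h[...,0]<8)|(h[...,0]>172))&(h[...,1]>130)
    q=W[(np.hypot(W[...,0]-P[0],W[...,1]-P[1])<30)&red&(W[...,2]>P[2]+25)&(W[...,2]<P[2]+60)]; zt=np.percentile(q[:,2],70); q=q[q[:,2]>zt-3]
    print('held',cv2.minEnclosingCircle(q[:,:2].astype(np.float32)),'top-tcp %.1f'%(zt-P[2]))
E
python3 - <<'E'
from h import *
m,p,d=snap('wrist','w13'); W=cloud(m,d); held2(p,W)
wallfit(W,np.array([557.1,151.1]),5.9)
go(528.3,148.4,115,-173.8)
E
```

```text
held ((527.6527099609375, 146.84410095214844), 22.64451789855957) top-tcp 34.4
-87 y centre -0.0
-29 y centre 0.4
87 y centre 0.0
div -116 513 mid -0.4
div -58 460 mid -0.3
pos [529.7 147.8 155.4] yaw -173.8 w 41.5 f 61.3 F [ 0.6  0.2 -1.2] t 18.6 j [ 0.57  0.3  -0.25  0.   -1.01 -2.03]
 shift(tool,before turn) [0.14 0.07 4.04] after turn [0.14 0.07 4.04] az -0.0 tilt ax,ay [0.03 0.15]
```

Emit:
send_rows --targets '[{"x": -0.07,"y": 0.15,"z": 1.2,"ax": 0,"ay": 0,"az": 0,"gripper": 0.4},{"x": 0,"y": 0,"z": 1.2,"ax": 0,"ay": 0,"az": 0,"gripper": 0.4},{"x": 0,"y": 0,"z": 1.2,"ax": 0,"ay": 0,"az": 0,"gripper": 0.4},{"x": 0,"y": 0,"z": 0.6,"ax": 0,"ay": 0,"az": 0,"gripper": 0.4},{"x": 0,"y": 0,"z": 0,"ax": 0,"ay": 0,"az": 0,"gripper": 0.4}]'

```text
clock: 19.0
position: [529.1, 148.9, 111.7]
ee_rot: [-0.053, 0.999, -0.0, -0.0]
contact_force: [0.4, 0.9, -0.9]
gripper_width: 41.7
grasp_force: 61.4
```

Emit:
send_rows --targets '[{"x": 0,"y": 0,"z": 1.2,"ax": 0,"ay": 0,"az": 0,"gripper": 0.4},{"x": 0,"y": 0,"z": 1.2,"ax": 0,"ay": 0,"az": 0,"gripper": 0.4},{"x": 0,"y": 0,"z": 0.9,"ax": 0,"ay": 0,"az": 0,"gripper": 0.4},{"x": 0,"y": 0,"z": 0.1,"ax": 0,"ay": 0,"az": 0,"gripper": 0.4},{"x": 0,"y": 0,"z": 0,"ax": 0,"ay": 0,"az": 0,"gripper": 0.4}]'

```text
clock: 19.42
position: [529.5, 149.3, 78.0]
ee_rot: [-0.054, 0.999, -0.0, 0.0]
contact_force: [-0.3, 0.3, -0.9]
gripper_width: 41.6
grasp_force: 61.4
```

Emit:
send_rows --targets '[{"x": 0,"y": 0,"z": 0,"ax": 0,"ay": 0,"az": 0,"gripper": -0.5},{"x": 0,"y": 0,"z": 0,"ax": 0,"ay": 0,"az": 0,"gripper": -0.5},{"x": 0,"y": 0,"z": 0,"ax": 0,"ay": 0,"az": 0,"gripper": -0.5},{"x": 0,"y": 0,"z": 0,"ax": 0,"ay": 0,"az": 0,"gripper": -0.5}]'

```text
clock: 19.75
position: [529.7, 149.7, 78.5]
ee_rot: [-0.054, 0.999, 0.0, 0.001]
contact_force: [0.1, 0.7, -0.0]
gripper_width: 64.3
grasp_force: 0.0
```

Emit:
send_rows --targets '[{"x": 0,"y": 0,"z": -3,"ax": 0,"ay": 0,"az": 0,"gripper": -0.5},{"x": 0,"y": 0,"z": -3.5,"ax": 0,"ay": 0,"az": 0,"gripper": -0.5},{"x": 0,"y": 0,"z": -3.5,"ax": 0,"ay": 0,"az": 0,"gripper": -0.5},{"x": 0,"y": 0,"z": -2,"ax": 0,"ay": 0,"az": 0,"gripper": -0.5},{"x": 0,"y": 0,"z": 0,"ax": 0,"ay": 0,"az": 0,"gripper": -0.5}]'

```text
clock: 20.17
position: [532.3, 150.7, 204.1]
ee_rot: [-0.054, 0.999, 0.002, 0.006]
contact_force: [0.7, 0.3, 0.7]
gripper_width: 64.4
grasp_force: 0.0
```

Emit:
send_rows --targets '[{"x": 0,"y": 0,"z": 0,"ax": 0,"ay": 0,"az": 0,"gripper": -0.5},{"x": 0,"y": 0,"z": 0,"ax": 0,"ay": 0,"az": 0,"gripper": -0.5}]'

```text
clock: 20.33
position: [528.5, 149.2, 197.2]
ee_rot: [-0.054, 0.999, -0.0, -0.001]
contact_force: [0.0, -0.7, 0.2]
gripper_width: 63.7
grasp_force: 0.0
```

```bash
python3 - <<'E'
from h import *
for c in('wrist','top'):
    m,p,d=snap(c,'a14'+c); W=cloud(m,d)
    for k in caps(m,p,d): print(c,k)
    for n,lo,hi in [('tab',140,160),('bar',112,135)]:
        k=(W[...,2]>lo)&(W[...,2]<hi)&(W[...,0]>400)&(W[...,0]<740)&(W[...,1]>190)&(W[...,1]<300)
        q=W[k]; 
        if len(q)>20: print(n,len(q),cv2.minAreaRect(q[:,:2].astype(np.float32)),np.median(q[:,2]))
go(546.3,247,200,-173.8)
E
```

```text
wrist ([527.9, 149.6, 22.2, 110.7, 525.8, 148.8], [321.0, 196.0], 1830)
wrist ([615.4, 158.6, 51.1, 110.3, 610.0, 158.0], [321.0, 277.0], 2351)
tab 981 ((546.05712890625, 246.48846435546875), (49.24960708618164, 11.982257843017578), 6.699481010437012) 147.9905299490397
bar 2262 ((502.9923400878906, 242.03871154785156), (188.33961486816406, 11.466675758361816), 5.305334568023682) 125.67358361536417
top ([621.5, 155.7, 46.9, 112.9, 633.5, 159.9], [247.0, 180.0], 351)
top ([524.5, 144.8, 28.6, 112.8, 525.0, 149.7], [248.0, 221.0], 175)
bar 178 ((547.953369140625, 248.80349731445312), (272.83001708984375, 9.971975326538086), 5.823763370513916) 126.85080775995289
pos [528.4 149.  196.3] yaw -173.8 w 63.8 f 0.0 F [ 0.1 -0.4  0.4] t 20.4 j [ 0.57  0.26 -0.19 -0.   -1.12 -2.03]
 shift(tool,before turn) [-2.83  9.55 -0.38] after turn [-2.84  9.55 -0.38] az -0.0 tilt ax,ay [-0.06 -0.16]
```

View pics/a14wrist.png

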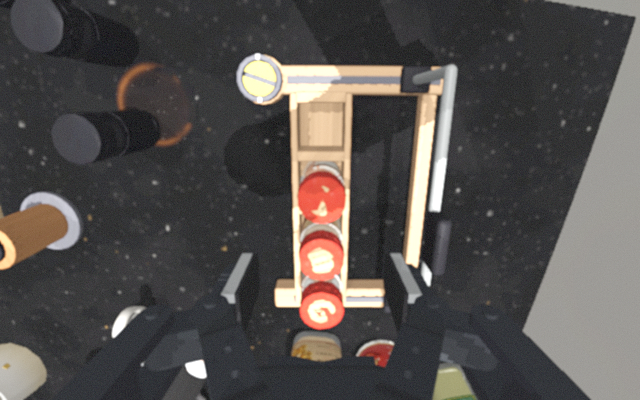

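a14wrist: three red caps are seated at (322,195), (321,255) and (321,308), with the empty pocket at (323,125). The tab is at (441,247) and the screw at (260,78). No red jars are left on the worktop, so now the bar.

Emit:
send_rows --targets '[{"x": -0.9,"y": 3.2,"z": 0,"ax": 0,"ay": 0,"az": 0,"gripper": -0.5},{"x": -0.9,"y": 3.2,"z": 0,"ax": 0,"ay": 0,"az": 0,"gripper": -0.5},{"x": -1.0,"y": 3.1,"z": 0,"ax": 0,"ay": 0,"az": 0,"gripper": -0.5},{"x": 0,"y": 0,"z": 2,"ax": 0,"ay": 0,"az": 0,"gripper": -0.5},{"x": 0,"y": 0,"z": 2.5,"ax": 0,"ay": 0,"az": 0,"gripper": -0.5}]'

```text
clock: 20.85
position: [547.8, 249.3, 152.5]
ee_rot: [-0.055, 0.998, 0.001, 0.001]
contact_force: [-0.4, -0.5, -0.4]
gripper_width: 64.4
grasp_force: 0.0
```

Emit:
send_rows --targets '[{"x": 0,"y": 0,"z": 1.3,"ax": 0,"ay": 0,"az": 0,"gripper": -0.5},{"x": 0,"y": 0,"z": 0.6,"ax": 0,"ay": 0,"az": 0,"gripper": -0.5},{"x": 0,"y": 0,"z": 0.3,"ax": 0,"ay": 0,"az": 0,"gripper": -0.5},{"x": 0,"y": 0,"z": 0,"ax": 0,"ay": 0,"az": 0,"gripper": -0.2},{"x": 0,"y": 0,"z": 0,"ax": 0,"ay": 0,"az": 0,"gripper": 0}]'

```text
clock: 21.27
position: [547.4, 247.0, 131.5]
ee_rot: [-0.054, 0.999, 0.0, 0.001]
contact_force: [0.2, 0.2, 0.8]
gripper_width: 43.0
grasp_force: 0.0
```

```bash
python3 - <<'E'
from h import *
go(546.1,246.7,129,-174.0)
E
```

```text
pos [547.4 247.  131.5] yaw -173.8 w 43.0 f 0.0 F [0.2 0.2 0.8] t 21.3 j [ 0.69  0.4  -0.16  0.   -1.01 -2.16]
 shift(tool,before turn) [ 0.13 -0.01  0.25] after turn [ 0.13 -0.01  0.25] az 0.2 tilt ax,ay [0.01 0.06]
```

Emit:
send_rows --targets '[{"x": 0.1,"y": 0,"z": 0.15,"ax": 0,"ay": 0,"az": 0,"gripper": 0.4},{"x": 0,"y": 0,"z": 0,"ax": 0,"ay": 0,"az": 0,"gripper": 0.9},{"x": 0,"y": 0,"z": 0,"ax": 0,"ay": 0,"az": 0,"gripper": 0.9},{"x": 0,"y": 0,"z": 0,"ax": 0,"ay": 0,"az": 0,"gripper": 0.9},{"x": 0,"y": 0,"z": 0,"ax": 0,"ay": 0,"az": 0,"gripper": 0.9}]'

```text
clock: 21.68
position: [546.0, 246.8, 129.7]
ee_rot: [-0.054, 0.999, 0.0, 0.0]
contact_force: [0.0, 1.0, -0.4]
gripper_width: 4.2
grasp_force: 0.0
```

Emit:
send_rows --targets '[{"x": 0,"y": -1,"z": 0,"ax": 0,"ay": 0,"az": 0,"gripper": 0.9},{"x": 0,"y": -1.8,"z": 0,"ax": 0,"ay": 0,"az": 0,"gripper": 0.9},{"x": 0,"y": -1.8,"z": 0,"ax": 0,"ay": 0,"az": 0,"gripper": 0.9},{"x": 0,"y": -1.8,"z": 0,"ax": 0,"ay": 0,"az": 0,"gripper": 0.9},{"x": 0,"y": -1.8,"z": 0,"ax": 0,"ay": 0,"az": 0,"gripper": 0.9}]'

```text
clock: 22.1
position: [554.6, 163.9, 129.4]
ee_rot: [-0.054, 0.999, -0.0, -0.0]
contact_force: [0.2, -0.2, -0.3]
gripper_width: 4.2
grasp_force: 0.0
```

Emit:
send_rows --targets '[{"x": 0,"y": -1.0,"z": 0,"ax": 0,"ay": 0,"az": 0,"gripper": 0.9},{"x": 0,"y": 0,"z": 0,"ax": 0,"ay": 0,"az": 0,"gripper": 0.9},{"x": 0,"y": 0,"z": 0,"ax": 0,"ay": 0,"az": 0,"gripper": 0.9}]'

```text
clock: 22.35
position: [555.9, 154.9, 129.4]
ee_rot: [-0.053, 0.999, 0.0, 0.0]
contact_force: [-0.1, 0.7, -1.4]
gripper_width: 4.5
grasp_force: 0.0
```

```bash
python3 - <<'E'
from h import *
m,p,d=snap('wrist','w15'); W=cloud(m,d)
k=(W[...,2]>112)&(W[...,2]<135)&(W[...,0]>400)&(W[...,0]<740)&(W[...,1]>100)&(W[...,1]<300)
k&=~((W[...,1]<190)&(W[...,2]<116)); q=W[k]; print(len(q),cv2.minAreaRect(q[:,:2].astype(np.float32)))
for c in caps(m,p,d): print(c)
E
```

```text
5254 ((511.5179138183594, 242.21632385253906), (200.47216796875, 11.616558074951172), 5.597346782684326)
([528.2, 149.2, 21.8, 110.8, 526.4, 149.1], [317.0, 186.0], 3479)
([577.8, 153.8, 20.0, 109.2, 569.9, 151.5], [316.0, 244.0], 834)
([614.8, 163.3, 15.8, 109.9, 618.1, 161.3], [322.0, 307.0], 312)
([652.9, 162.8, 14.4, 110.8, 654.6, 166.3], [323.0, 349.0], 255)
```

View pics/w15.png

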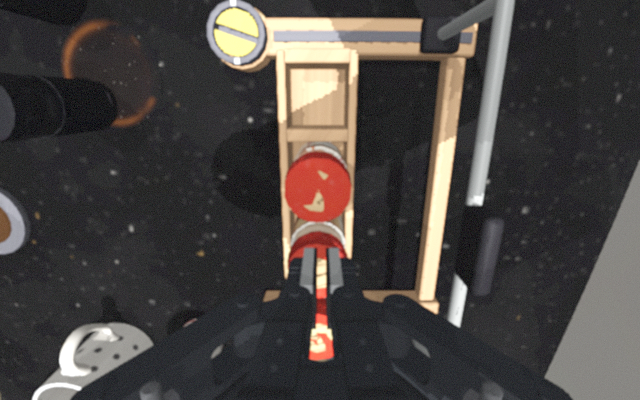

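```bash
python3 - <<'E'
from h import *
P=arm.read_state()['position']
m,p,d=snap('wrist'); W=cloud(m,d)
for v in range(242,300,5): print(v,[ (np.round(W[v,u]-P,0).tolist() if d[v,u]>0 else None) for u in (306,313,330,337)])
E
```

```text
242 [[11.0, -10.0, -24.0], [9.0, -5.0, -21.0], [10.0, 7.0, -26.0], [12.0, 12.0, -31.0]]
247 [[-11.0, -9.0, 28.0], [-11.0, -6.0, 28.0], [-12.0, 3.0, 28.0], [-13.0, 6.0, 29.0]]
252 [[-12.0, -9.0, 34.0], [-11.0, -6.0, 33.0], [-12.0, 3.0, 33.0], [-13.0, 6.0, 34.0]]
257 [[-11.0, -9.0, 38.0], [-11.0, -6.0, 38.0], [-12.0, 2.0, 39.0], [-13.0, 6.0, 38.0]]
262 [[-12.0, -9.0, 44.0], [-11.0, -5.0, 43.0], [-12.0, 2.0, 44.0], [-13.0, 6.0, 43.0]]
267 [[-11.0, -8.0, 47.0], [-12.0, -5.0, 48.0], [-12.0, 2.0, 48.0], [-13.0, 5.0, 48.0]]
272 [[-11.0, -8.0, 52.0], [-12.0, -5.0, 52.0], [-12.0, 2.0, 51.0], [-12.0, 5.0, 52.0]]
277 [[-11.0, -8.0, 56.0], [-12.0, -5.0, 56.0], [-12.0, 2.0, 56.0], [-12.0, 5.0, 55.0]]
282 [[-11.0, -8.0, 60.0], [-12.0, -5.0, 60.0], [-12.0, 2.0, 59.0], [-13.0, 5.0, 60.0]]
287 [[-12.0, -8.0, 65.0], [-11.0, -5.0, 63.0], [-11.0, 2.0, 61.0], [-14.0, 4.0, 65.0]]
292 [[-12.0, -8.0, 68.0], [-8.0, -5.0, 61.0], [-8.0, 2.0, 61.0], [-14.0, 4.0, 69.0]]
297 [[-12.0, -7.0, 71.0], [-6.0, -4.0, 61.0], [-9.0, 2.0, 66.0], [-13.0, 4.0, 71.0]]
```

The measured fingertips sit about 24 mm above the reported TCP, so the tab was missed from above. I'll go back and descend 24 mm lower.

Emit:
send_rows --targets '[{"x": 0,"y": 0,"z": -1.6,"ax": 0,"ay": 0,"az": 0,"gripper": 0},{"x": 0,"y": 3,"z": 0,"ax": 0,"ay": 0,"az": 0,"gripper": 0},{"x": 0,"y": 3,"z": 0,"ax": 0,"ay": 0,"az": 0,"gripper": 0},{"x": 0,"y": 2.4,"z": 0,"ax": 0,"ay": 0,"az": 0,"gripper": 0},{"x": 0,"y": 0.9,"z": 0,"ax": 0,"ay": 0,"az": 0,"gripper": 0}]'

```text
clock: 22.87
position: [545.5, 251.5, 145.4]
ee_rot: [-0.056, 0.998, 0.0, 0.0]
contact_force: [-0.6, 0.1, 0.9]
gripper_width: 42.6
grasp_force: 0.0
```

Emit:
send_rows --targets '[{"x": 0,"y": 0,"z": 0,"ax": 0,"ay": 0,"az": 0,"gripper": 0},{"x": 0,"y": 0,"z": 1.5,"ax": 0,"ay": 0,"az": 0,"gripper": 0},{"x": 0,"y": 0,"z": 1.2,"ax": 0,"ay": 0,"az": 0,"gripper": 0},{"x": 0,"y": 0,"z": 0.6,"ax": 0,"ay": 0,"az": 0,"gripper": 0},{"x": 0,"y": 0,"z": 0,"ax": 0,"ay": 0,"az": 0,"gripper": 0}]'

```text
clock: 23.28
position: [544.7, 246.5, 110.6]
ee_rot: [-0.054, 0.999, -0.001, -0.002]
contact_force: [-0.2, 0.1, 0.3]
gripper_width: 42.8
grasp_force: 0.0
```

Emit:
send_rows --targets '[{"x": 0,"y": 0,"z": 0,"ax": 0,"ay": 0,"az": 0,"gripper": 0},{"x": 0,"y": 0,"z": 0,"ax": 0,"ay": 0,"az": 0,"gripper": 0}]'

```text
clock: 23.45
position: [546.3, 247.6, 113.1]
ee_rot: [-0.054, 0.999, 0.0, 0.001]
contact_force: [0.5, -0.0, 0.7]
gripper_width: 42.8
grasp_force: 0.0
```

```bash
python3 - <<'E'
from h import *
go(546.1,246.7,108,-174.0)
E
```

```text
pos [546.3 247.6 113.1] yaw -173.8 w 42.8 f 0.0 F [ 0.5 -0.   0.7] t 23.4 j [ 0.7   0.42 -0.18  0.   -0.96 -2.16]
 shift(tool,before turn) [ 0.04 -0.09  0.51] after turn [ 0.03 -0.09  0.51] az 0.2 tilt ax,ay [0.02 0.07]
```

Emit:
send_rows --targets '[{"x": 0,"y": -0.08,"z": 0.5,"ax": 0,"ay": 0,"az": 0,"gripper": 0},{"x": 0,"y": 0,"z": 0,"ax": 0,"ay": 0,"az": 0,"gripper": 0.4},{"x": 0,"y": 0,"z": 0,"ax": 0,"ay": 0,"az": 0,"gripper": 0.9},{"x": 0,"y": 0,"z": 0,"ax": 0,"ay": 0,"az": 0,"gripper": 0.9},{"x": 0,"y": 0,"z": 0,"ax": 0,"ay": 0,"az": 0,"gripper": 0.9}]'

```text
clock: 23.87
position: [545.9, 246.9, 107.6]
ee_rot: [-0.054, 0.999, 0.0, 0.0]
contact_force: [-1.4, -0.7, 1.2]
gripper_width: 10.3
grasp_force: 61.3
```

Emit:
send_rows --targets '[{"x": 0,"y": -0.8,"z": 0,"ax": 0,"ay": 0,"az": 0,"gripper": 0.9},{"x": 0,"y": -1.6,"z": 0,"ax": 0,"ay": 0,"az": 0,"gripper": 0.9},{"x": 0,"y": -1.8,"z": 0,"ax": 0,"ay": 0,"az": 0,"gripper": 0.9},{"x": 0,"y": -1.8,"z": 0,"ax": 0,"ay": 0,"az": 0,"gripper": 0.9},{"x": 0,"y": -1.8,"z": 0,"ax": 0,"ay": 0,"az": 0,"gripper": 0.9}]'

```text
clock: 24.28
position: [554.2, 168.8, 107.6]
ee_rot: [-0.054, 0.999, 0.001, 0.0]
contact_force: [-1.6, 3.0, 1.4]
gripper_width: 10.3
grasp_force: 61.4
```

Emit:
send_rows --targets '[{"x": 0,"y": -1.2,"z": 0,"ax": 0,"ay": 0,"az": 0,"gripper": 0.9},{"x": 0,"y": -0.7,"z": 0,"ax": 0,"ay": 0,"az": 0,"gripper": 0.9},{"x": 0,"y": -0.2,"z": 0,"ax": 0,"ay": 0,"az": 0,"gripper": 0.9},{"x": 0,"y": 0,"z": 0,"ax": 0,"ay": 0,"az": 0,"gripper": 0.9},{"x": 0,"y": 0,"z": 0,"ax": 0,"ay": 0,"az": 0,"gripper": 0.9}]'

```text
clock: 24.7
position: [556.0, 151.4, 107.6]
ee_rot: [-0.054, 0.999, 0.002, 0.0]
contact_force: [-6.2, 11.0, 3.6]
gripper_width: 10.6
grasp_force: 61.8
```

Emit:
send_rows --targets '[{"x": 0,"y": 0.1,"z": 0,"ax": 0,"ay": 0,"az": 0,"gripper": 0.4},{"x": 0,"y": 0,"z": 0,"ax": 0,"ay": 0,"az": 0,"gripper": 0},{"x": 0,"y": 0,"z": -2,"ax": 0,"ay": 0,"az": 0,"gripper": 0},{"x": 0,"y": 0,"z": -4,"ax": 0,"ay": 0,"az": 0,"gripper": 0},{"x": 0,"y": 0,"z": -4,"ax": 0,"ay": 0,"az": 0,"gripper": 0}]'

```text
clock: 25.12
position: [555.5, 148.1, 206.8]
ee_rot: [-0.054, 0.999, -0.002, -0.002]
contact_force: [1.5, 1.0, 0.3]
gripper_width: 42.3
grasp_force: 0.0
```

Emit:
send_rows --targets '[{"x": 2.5,"y": -3,"z": -1,"ax": 0,"ay": 0,"az": 0,"gripper": 0},{"x": 2.5,"y": -3,"z": 0,"ax": 0,"ay": 0,"az": 0,"gripper": 0},{"x": 0,"y": -4,"z": 0,"ax": 0,"ay": 0,"az": 0,"gripper": 0},{"x": 0,"y": 0,"z": 0,"ax": 0,"ay": 0,"az": 0,"gripper": 0},{"x": 0,"y": 0,"z": 0,"ax": 0,"ay": 0,"az": 0,"gripper": 0}]'

```text
clock: 25.53
position: [517.3, 42.3, 217.6]
ee_rot: [-0.052, 0.999, -0.0, 0.0]
contact_force: [0.6, -0.4, -0.5]
gripper_width: 42.7
grasp_force: 0.0
```

```bash
python3 - <<'E'
from h import *
for c in ('top','wrist'):
    m,p,d=snap(c,'a16'+c); W=cloud(m,d)
    sel=lambda lo,hi,x0,x1,y0,y1: W[(W[...,2]>lo)&(W[...,2]<hi)&(W[...,0]>x0)&(W[...,0]<x1)&(W[...,1]>y0)&(W[...,1]<y1)]
    for n,a in [('tab',(140,160,500,600,120,280)),('bar',(119,135,400,740,110,270)),('drv',(165,190,560,680,-260,-130)),('rim',(80,96,560,680,-260,-130)),('foot',(3,30,560,680,-260,-130))]:
        q=sel(*a)
        if len(q)>15: print(c,n,len(q),cv2.minAreaRect(q[:,:2].astype(np.float32)),cv2.minEnclosingCircle(q[:,:2].astype(np.float32)))
# screw slot close look
    if c=='wrist':
        u,v=project(m,[433,72,42])[0]; print(u,v,np.round(W[int(v),int(u)]))
        x0,y0=int(u)-35,int(v)-35
        cv2.imwrite('pics/slot.png',cv2.resize(p[max(0,y0):y0+70,max(0,x0):x0+70,::-1],(490,490),interpolation=cv2.INTER_CUBIC))
go(626,-196.3,200,-178)
E
```

```text
top bar 199 ((558.989501953125, 151.2491912841797), (274.8831481933594, 16.328065872192383), 5.378643989562988) ((558.7105712890625, 154.2113800048828), 137.45834350585938)
top drv 100 ((628.38916015625, -193.72109985351562), (23.922060012817383, 24.490917205810547), 2.582381248474121) ((629.2611694335938, -194.1996612548828), 14.743005752563477)
top rim 165 ((626.9429321289062, -192.5727081298828), (50.752750396728516, 44.93516540527344), 60.21100997924805) ((629.3417358398438, -194.0159149169922), 25.568912506103516)
top foot 477 ((620.1704711914062, -194.68051147460938), (119.26150512695312, 129.16929626464844), 0.08974266797304153) ((619.1099243164062, -194.7373809814453), 82.27119445800781)
wrist tab 796 ((556.0570678710938, 150.3102264404297), (50.042476654052734, 11.843086242675781), 6.424785614013672) ((556.164306640625, 149.35833740234375), 25.040142059326172)
wrist bar 1908 ((553.1575317382812, 149.76173400878906), (266.90911865234375, 11.42681884765625), 5.3922295570373535) ((553.049072265625, 150.9212646484375), 133.52078247070312)
wrist drv 1032 ((626.2918090820312, -196.13795471191406), (24.50840187072754, 23.971961975097656), 84.840087890625) ((625.81494140625, -195.7241973876953), 15.021058082580566)
wrist rim 1027 ((624.8143310546875, -193.93402099609375), (50.770851135253906, 44.32056427001953), 36.098880767822266) ((626.7334594726562, -197.04608154296875), 26.140933990478516)
wrist foot 1486 ((622.5276489257812, -192.35813903808594), (79.12947845458984, 67.21659088134766), 40.15415573120117) ((626.6365356445312, -196.75840759277344), 40.455780029296875)
355.95159944143006 103.73931828312664 [432.  71.  38.]
pos [517.6  44.4 217.2] yaw -173.9 w 42.8 f 0.0 F [0.2 0.6 0.5] t 25.6 j [ 0.4   0.2  -0.23  0.   -1.14 -1.86]
 shift(tool,before turn) [ -8.2  -25.09   1.73] after turn [ -9.99 -24.43   1.73] az 4.1 tilt ax,ay [-0.02  0.  ]
```

View pics/a16wrist.png

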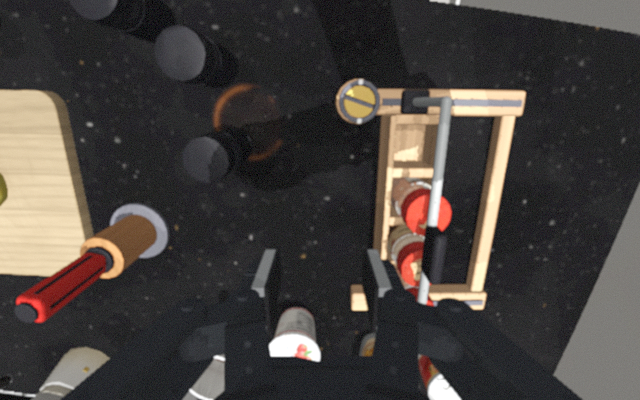

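a16wrist: the bar is home over the caps, tab at (435,255). The screw is at (360,100) with its slot slightly off the marks' line, and the driver is in its stand at (100,260). I'll move above the driver.

Emit:
send_rows --targets '[{"x": 0,"y": 0,"z": 0,"ax": 0,"ay": 0,"az": 4,"gripper": -0.2},{"x": -1.43,"y": -3.49,"z": 0,"ax": 0,"ay": 0,"az": 0,"gripper": -0.2},{"x": -1.43,"y": -3.49,"z": 0,"ax": 0,"ay": 0,"az": 0,"gripper": -0.2},{"x": -1.43,"y": -3.49,"z": 0,"ax": 0,"ay": 0,"az": 0,"gripper": -0.2},{"x": -1.43,"y": -3.49,"z": 0,"ax": 0,"ay": 0,"az": 0,"gripper": -0.2}]'

```text
clock: 26.05
position: [581.1, -92.7, 216.9]
ee_rot: [-0.02, 1.0, -0.0, -0.0]
contact_force: [0.6, 0.3, 0.1]
gripper_width: 51.0
grasp_force: 0.0
```

Emit:
send_rows --targets '[{"x": -1.43,"y": -3.49,"z": 0,"ax": 0,"ay": 0,"az": 0,"gripper": -0.2},{"x": -1.43,"y": -3.49,"z": 0,"ax": 0,"ay": 0,"az": 0,"gripper": -0.2},{"x": -1.41,"y": -3.49,"z": 0,"ax": 0,"ay": 0,"az": 0,"gripper": -0.2},{"x": 0,"y": 0,"z": 0,"ax": 0,"ay": 0,"az": 0,"gripper": -0.2},{"x": 0,"y": 0,"z": 0,"ax": 0,"ay": 0,"az": 0,"gripper": -0.2}]'

```text
clock: 26.47
position: [627.2, -196.4, 215.2]
ee_rot: [-0.018, 1.0, 0.0, -0.001]
contact_force: [-0.7, -0.5, 0.3]
gripper_width: 51.3
grasp_force: 0.0
```

```bash
python3 - <<'E'
from h import *
m,p,d=snap('wrist','w17'); W=cloud(m,d)
sel=lambda lo,hi,x0,x1,y0,y1: W[(W[...,2]>lo)&(W[...,2]<hi)&(W[...,0]>x0)&(W[...,0]<x1)&(W[...,1]>y0)&(W[...,1]<y1)]
for n,a in [('drv',(174,186,590,660,-230,-160)),('rim',(80,96,560,680,-260,-130)),('foot',(3,30,560,680,-260,-130))]:
    q=sel(*a); print(n,len(q),cv2.minAreaRect(q[:,:2].astype(np.float32)),cv2.minEnclosingCircle(q[:,:2].astype(np.float32)))
go(626,-196.3,97,-178)
E
```

```text
drv 877 ((626.418701171875, -196.85545349121094), (23.07851219177246, 22.221912384033203), 83.09672546386719) ((626.616943359375, -197.26800537109375), 14.190987586975098)
rim 1063 ((624.005859375, -197.14625549316406), (43.43463897705078, 51.349510192871094), 3.1913135051727295) ((626.8822021484375, -196.8611297607422), 25.79938507080078)
foot 1211 ((618.4988403320312, -196.75001525878906), (78.54541015625, 60.62896728515625), 89.71669006347656) ((627.5009765625, -196.74880981445312), 39.669105529785156)
pos [ 626.8 -195.3  215.8] yaw -177.8 w 51.4 f 0.0 F [-0.4  0.3 -0.5] t 26.5 j [-0.06  0.43  0.11 -0.   -1.25 -1.48]
 shift(tool,before turn) [ 0.06 -0.1  11.88] after turn [ 0.06 -0.1  11.88] az 0.2 tilt ax,ay [ 0.02 -0.12]
```

View pics/w17.png

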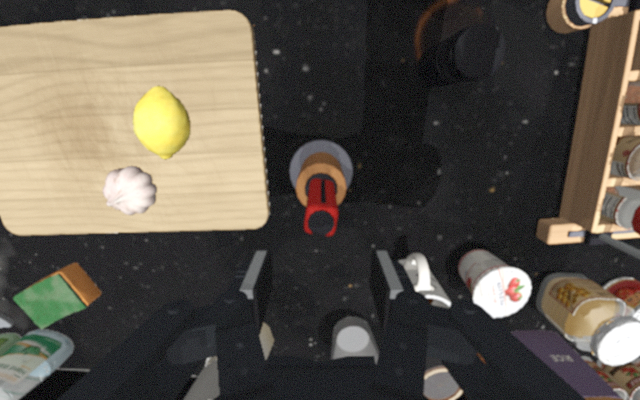

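w17: the handle top is at (321,222), midway between the fingers, with the stand foot at (321,165) and clear space around. I'll descend and grip.

Emit:
send_rows --targets '[{"x": 0.04,"y": -0.15,"z": 2.5,"ax": 0,"ay": 0,"az": 0,"gripper": -0.2},{"x": 0,"y": 0,"z": 3.5,"ax": 0,"ay": 0,"az": 0,"gripper": -0.2},{"x": 0,"y": 0,"z": 3.5,"ax": 0,"ay": 0,"az": 0,"gripper": -0.2},{"x": 0,"y": 0,"z": 1.6,"ax": 0,"ay": 0,"az": 0,"gripper": -0.2},{"x": 0,"y": 0,"z": 0.7,"ax": 0,"ay": 0,"az": 0,"gripper": -0.2}]'

```text
clock: 26.93
position: [623.9, -194.7, 95.7]
ee_rot: [-0.02, 1.0, 0.001, -0.003]
contact_force: [0.8, 0.4, -0.4]
gripper_width: 51.3
grasp_force: 0.0
```

Emit:
send_rows --targets '[{"x": 0,"y": 0,"z": 0,"ax": 0,"ay": 0,"az": 0,"gripper": -0.2},{"x": 0,"y": 0,"z": 0,"ax": 0,"ay": 0,"az": 0,"gripper": 0},{"x": 0,"y": 0,"z": 0,"ax": 0,"ay": 0,"az": 0,"gripper": 0.25},{"x": 0,"y": 0,"z": 0,"ax": 0,"ay": 0,"az": 0,"gripper": 0.7},{"x": 0,"y": 0,"z": 0,"ax": 0,"ay": 0,"az": 0,"gripper": 0.7}]'

```text
clock: 27.35
position: [627.7, -197.1, 101.9]
ee_rot: [-0.019, 1.0, -0.0, 0.002]
contact_force: [-0.5, 1.2, 5.0]
gripper_width: 25.2
grasp_force: 56.5
```

Emit:
send_rows --targets '[{"x": 0,"y": 0,"z": 0,"ax": 0,"ay": 0,"az": 0,"gripper": 0.7},{"x": 0,"y": 0,"z": 0,"ax": 0,"ay": 0,"az": 0,"gripper": 0.7}]'

```text
clock: 27.52
position: [627.7, -197.1, 101.9]
ee_rot: [-0.019, 1.0, -0.0, 0.002]
contact_force: [-0.3, 1.5, 6.1]
gripper_width: 24.8
grasp_force: 56.6
```

```bash
python3 - <<'E'
from h import *
go(626,-196.3,197,-178)
E
```

```text
pos [ 627.7 -197.1  101.9] yaw -177.8 w 24.8 f 56.6 F [-0.3  1.5  6.1] t 27.5 j [-0.06  0.52 -0.05  0.   -1.   -1.47]
 shift(tool,before turn) [ 0.13  0.08 -9.51] after turn [ 0.13  0.08 -9.51] az 0.2 tilt ax,ay [-0.04  0.26]
```

Emit:
send_rows --targets '[{"x": 0,"y": 0,"z": -1.5,"ax": 0,"ay": 0,"az": 0,"gripper": 0.7},{"x": 0,"y": 0,"z": -3,"ax": 0,"ay": 0,"az": 0,"gripper": 0.7},{"x": 0,"y": 0,"z": -3,"ax": 0,"ay": 0,"az": 0,"gripper": 0.7},{"x": 0,"y": 0,"z": -3,"ax": 0,"ay": 0,"az": 0,"gripper": 0.7},{"x": 0,"y": 0,"z": -2.5,"ax": 0,"ay": 0,"az": 0,"gripper": 0.7}]'

```text
clock: 27.93
position: [626.1, -197.3, 231.6]
ee_rot: [-0.019, 1.0, -0.0, 0.001]
contact_force: [0.0, -0.9, -1.9]
gripper_width: 24.5
grasp_force: 56.9
```

Emit:
send_rows --targets '[{"x": 0,"y": 0,"z": -1,"ax": 0,"ay": 0,"az": 0,"gripper": 0.7},{"x": 0,"y": 0,"z": 0,"ax": 0,"ay": 0,"az": 0,"gripper": 0.7},{"x": 0,"y": 0,"z": 0,"ax": 0,"ay": 0,"az": 0,"gripper": 0.7},{"x": 0,"y": 0,"z": 0,"ax": 0,"ay": 0,"az": 0,"gripper": 0.7}]'

```text
clock: 28.27
position: [624.9, -196.7, 236.6]
ee_rot: [-0.019, 1.0, 0.001, -0.002]
contact_force: [-0.3, -0.5, -1.7]
gripper_width: 24.4
grasp_force: 56.9
```

```bash
python3 - <<'E'
from h import *
go(520,-60,230,-101)
m,p,d=snap('scene'); P=arm.read_state()['position']
c=project(m,P+[0,0,-60])[0]; print(c); x,y=int(c[0])-30,int(c[1])-30
a=cv2.resize(p[y:y+60,x:x+60,::-1],(600,600),interpolation=cv2.INTER_CUBIC); 
m,p,d=snap('wrist','w18')
cv2.imwrite('pics/s18.png',a)
E
```

```text
pos [ 624.9 -196.7  236.6] yaw -177.8 w 24.4 f 56.9 F [-0.3 -0.5 -1.7] t 28.3 j [-0.06  0.42  0.14 -0.   -1.3  -1.47]
 shift(tool,before turn) [ 9.97 14.06  0.72] after turn [-11.42  12.9    0.72] az -76.8 tilt ax,ay [ 0.09 -0.26]
[338.18163016 200.9257635 ]
```

View pics/s18.png

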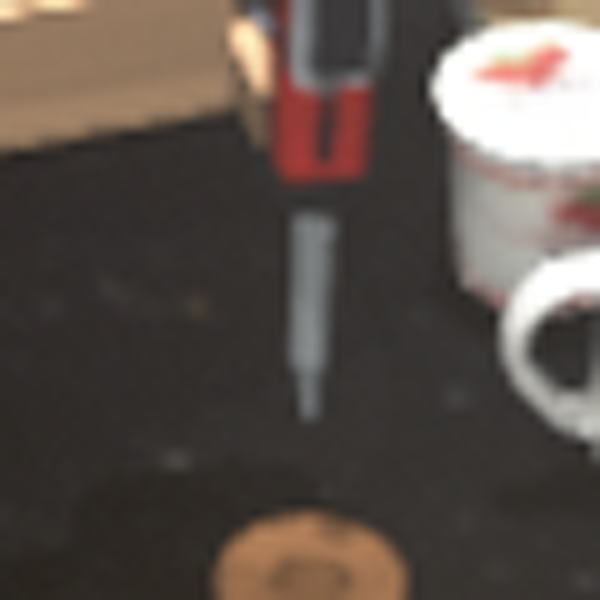

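s18: the lifted driver. The blade at (308,400) looks narrower than its shaft, so its width lies along the view, which is tool y. I'll move over the screw and turn so tool y meets the slot.

Emit:
send_rows --targets '[{"x": 1.5,"y": 2.2,"z": 0,"ax": 0,"ay": 0,"az": 0,"gripper": 0.7},{"x": 2.03,"y": 3.08,"z": 0,"ax": 0,"ay": 0,"az": 0,"gripper": 0.7},{"x": 2.03,"y": 3.08,"z": 0,"ax": 0,"ay": 0,"az": 0,"gripper": 0.7},{"x": 2.03,"y": 3.08,"z": 0,"ax": 0,"ay": 0,"az": 0,"gripper": 0.7},{"x": 2.03,"y": 3.08,"z": 0,"ax": 0,"ay": 0,"az": 0,"gripper": 0.7}]'

```text
clock: 28.78
position: [522.8, -54.7, 237.7]
ee_rot: [-0.019, 1.0, -0.0, -0.001]
contact_force: [0.8, 0.9, 0.2]
gripper_width: 24.4
grasp_force: 57.0
```

Emit:
send_rows --targets '[{"x": 2.03,"y": 3.08,"z": 0,"ax": 0,"ay": 0,"az": 0,"gripper": 0.7},{"x": 2.03,"y": 3.08,"z": 0,"ax": 0,"ay": 0,"az": 0,"gripper": 0.7},{"x": 2.03,"y": 3.08,"z": 0,"ax": 0,"ay": 0,"az": 0,"gripper": 0.7},{"x": 2.03,"y": 3.08,"z": 0,"ax": 0,"ay": 0,"az": 0,"gripper": 0.7},{"x": 0.5,"y": 0.8,"z": 0,"ax": 0,"ay": 0,"az": 0,"gripper": 0.7}]'

```text
clock: 29.2
position: [430.3, 74.3, 238.4]
ee_rot: [-0.021, 1.0, 0.0, -0.001]
contact_force: [-0.3, 0.0, -0.3]
gripper_width: 24.7
grasp_force: 57.3
```

Emit:
send_rows --targets '[{"x": 0,"y": 0,"z": 0,"ax": 0,"ay": 0,"az": -3,"gripper": 0.7},{"x": 0,"y": 0,"z": 0,"ax": 0,"ay": 0,"az": -7,"gripper": 0.7},{"x": 0,"y": 0,"z": 0,"ax": 0,"ay": 0,"az": -7,"gripper": 0.7},{"x": 0,"y": 0,"z": 0,"ax": 0,"ay": 0,"az": -7,"gripper": 0.7},{"x": 0,"y": 0,"z": 0,"ax": 0,"ay": 0,"az": -7,"gripper": 0.7}]'

```text
clock: 29.62
position: [433.0, 71.9, 238.3]
ee_rot: [-0.288, 0.958, -0.0, -0.001]
contact_force: [0.5, 0.1, -1.0]
gripper_width: 24.3
grasp_force: 57.2
```

Emit:
send_rows --targets '[{"x": 0,"y": 0,"z": 0,"ax": 0,"ay": 0,"az": -7,"gripper": 0.7},{"x": 0,"y": 0,"z": 0,"ax": 0,"ay": 0,"az": -7,"gripper": 0.7},{"x": 0,"y": 0,"z": 0,"ax": 0,"ay": 0,"az": -7,"gripper": 0.7},{"x": 0,"y": 0,"z": 0,"ax": 0,"ay": 0,"az": -7,"gripper": 0.7},{"x": 0,"y": 0,"z": 0,"ax": 0,"ay": 0,"az": -7,"gripper": 0.7}]'

```text
clock: 30.03
position: [433.0, 71.8, 238.2]
ee_rot: [-0.563, 0.827, 0.0, -0.001]
contact_force: [0.5, 1.0, -0.8]
gripper_width: 24.6
grasp_force: 57.2
```

Emit:
send_rows --targets '[{"x": 0,"y": 0,"z": 0,"ax": 0,"ay": 0,"az": -7,"gripper": 0.7},{"x": 0,"y": 0,"z": 0,"ax": 0,"ay": 0,"az": -7,"gripper": 0.7},{"x": 0,"y": 0,"z": 0,"ax": 0,"ay": 0,"az": -7,"gripper": 0.7},{"x": 0,"y": 0,"z": 0,"ax": 0,"ay": 0,"az": -7,"gripper": 0.7},{"x": 0,"y": 0,"z": 0,"ax": 0,"ay": 0,"az": -7,"gripper": 0.7}]'

```text
clock: 30.45
position: [433.0, 71.8, 238.2]
ee_rot: [0.785, -0.619, -0.0, 0.001]
contact_force: [-0.7, -0.7, -0.6]
gripper_width: 24.4
grasp_force: 57.2
```

Emit:
send_rows --targets '[{"x": 0,"y": 0,"z": 0,"ax": 0,"ay": 0,"az": -7,"gripper": 0.7},{"x": 0,"y": 0,"z": 0,"ax": 0,"ay": 0,"az": -7,"gripper": 0.7},{"x": 0,"y": 0,"z": 0,"ax": 0,"ay": 0,"az": -7,"gripper": 0.7},{"x": 0,"y": 0,"z": 0,"ax": 0,"ay": 0,"az": -7,"gripper": 0.7},{"x": 0,"y": 0,"z": 0,"ax": 0,"ay": 0,"az": -7,"gripper": 0.7}]'

```text
clock: 30.87
position: [433.0, 71.8, 238.3]
ee_rot: [0.935, -0.354, -0.001, 0.001]
contact_force: [0.3, -0.1, -1.5]
gripper_width: 24.4
grasp_force: 57.2
```

Emit:
send_rows --targets '[{"x": 0,"y": 0,"z": 0,"ax": 0,"ay": 0,"az": -7,"gripper": 0.7},{"x": 0,"y": 0,"z": 0,"ax": 0,"ay": 0,"az": -7,"gripper": 0.7},{"x": 0,"y": 0,"z": 0,"ax": 0,"ay": 0,"az": -7,"gripper": 0.7},{"x": 0,"y": 0,"z": 0,"ax": 0,"ay": 0,"az": -3,"gripper": 0.7},{"x": 0,"y": 0,"z": 0,"ax": 0,"ay": 0,"az": 0,"gripper": 0.7}]'

```text
clock: 31.28
position: [433.1, 71.8, 238.3]
ee_rot: [0.988, -0.155, -0.001, 0.001]
contact_force: [0.3, -0.6, -0.8]
gripper_width: 24.5
grasp_force: 57.2
```

Emit:
send_rows --targets '[{"x": 0,"y": 0,"z": 2,"ax": 0,"ay": 0,"az": 0,"gripper": 0.7},{"x": 0,"y": 0,"z": 2,"ax": 0,"ay": 0,"az": 0,"gripper": 0.7},{"x": 0,"y": 0,"z": 0,"ax": 0,"ay": 0,"az": 0,"gripper": 0.7},{"x": 0,"y": 0,"z": 0,"ax": 0,"ay": 0,"az": 0,"gripper": 0.7},{"x": 0,"y": 0,"z": 0,"ax": 0,"ay": 0,"az": 0,"gripper": 0.7}]'

```text
clock: 31.7
position: [434.1, 72.3, 200.1]
ee_rot: [0.988, -0.155, 0.001, 0.0]
contact_force: [0.6, 0.2, -1.0]
gripper_width: 24.2
grasp_force: 57.2
```

```bash
python3 - <<'E'
from h import *
go(432,73,140,-12)
m,p,d=snap('wrist','w19'); W=cloud(m,d); np.savez('w19.npz',W=W,d=d,P=arm.read_state()['position'])
print(project(m,[431,74,42]),project(m,arm.read_state()['position']-[0,0,89]))
E
```

```text
pos [434.1  72.3 200.1] yaw -17.8 w 24.2 f 57.2 F [ 0.6  0.2 -1. ] t 31.7 j [ 0.54  0.07 -0.43  0.   -1.07  0.72]
 shift(tool,before turn) [-0.23 -0.01  6.01] after turn [-0.23 -0.03  6.01] az -5.8 tilt ax,ay [-0.01 -0.07]
[[319.85405597 182.46065766]] [[320.10829425 197.94400217]]
```

View pics/w19.png

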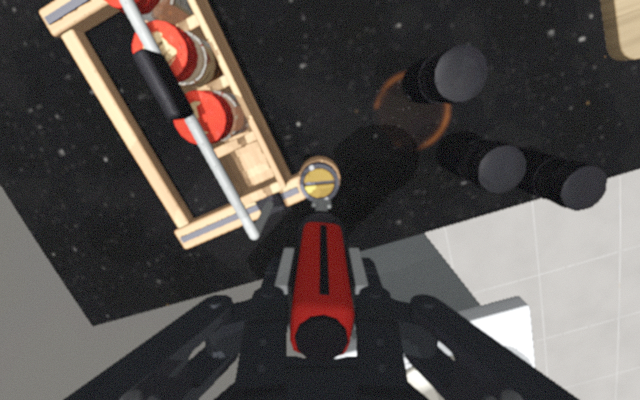

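w19: the screw is at (320,181) with its slot nearly horizontal in the image, and the blade tip and shaft are just in front at (321,203). The viewing budget is spent, so the rest is measured numerically.

```bash
cat >> h.py <<'E'
def atz(m,uv,z):
    a=world(m,uv,np.ones(len(uv))*100.); o=np.array(m['cam_to_world'])[:3,3]; r=a-o
    return o+r*((z-o[2])/r[:,2])[:,None]
E
python3 - <<'E'
from h import *
m=arm.camera_model('wrist'); f=np.load('w19.npz'); W=f['W']; p=cv2.imread('pics/w19.png')
g=cv2.cvtColor(p,cv2.COLOR_BGR2GRAY); h=cv2.cvtColor(p,cv2.COLOR_BGR2HSV)
print('gray'); 
for v in range(160,216,2): print(v,g[v,298:346:2].tolist())
print('z')
for v in range(160,216,4): print(v,np.round(W[v,298:346:4,2]).tolist())
E
```

```text
gray
160 [37, 34, 33, 36, 65, 96, 110, 116, 126, 132, 142, 159, 174, 146, 137, 116, 92, 70, 35, 35, 18, 24, 17, 28]
162 [36, 38, 38, 67, 99, 120, 131, 119, 109, 93, 87, 102, 128, 135, 157, 159, 135, 99, 54, 35, 39, 26, 36, 38]
164 [39, 34, 55, 99, 129, 120, 114, 120, 89, 94, 100, 96, 91, 86, 92, 130, 165, 155, 102, 52, 15, 26, 33, 28]
166 [41, 44, 91, 125, 107, 118, 208, 214, 141, 114, 105, 113, 115, 116, 109, 92, 103, 153, 158, 93, 32, 20, 22, 31]
168 [37, 66, 119, 110, 86, 131, 221, 229, 166, 124, 126, 136, 138, 116, 113, 113, 99, 108, 164, 144, 55, 28, 26, 36]
170 [42, 106, 120, 98, 106, 113, 174, 188, 172, 179, 181, 183, 181, 169, 144, 113, 112, 111, 120, 164, 108, 28, 38, 22]
172 [91, 137, 96, 101, 105, 125, 174, 183, 186, 183, 186, 186, 187, 185, 181, 164, 121, 108, 101, 140, 139, 35, 25, 33]
174 [116, 128, 90, 88, 118, 161, 181, 184, 183, 183, 184, 186, 185, 185, 185, 187, 164, 117, 111, 125, 157, 67, 22, 33]
176 [174, 136, 99, 108, 163, 179, 178, 181, 184, 184, 184, 186, 185, 185, 186, 188, 184, 148, 105, 115, 158, 98, 19, 28]
178 [218, 156, 114, 138, 179, 180, 184, 182, 185,
[... 2487 characters left out ...]
 39.0, 38.0, 37.0, 40.0, 38.0, 39.0, 32.0, 33.0, 25.0, 41.0, -1.0]
184 [25.0, 40.0, 32.0, 32.0, 34.0, 35.0, 37.0, 39.0, 38.0, 30.0, 41.0, -3.0]
188 [24.0, 41.0, 38.0, 38.0, 40.0, 39.0, 39.0, 38.0, 38.0, 41.0, 40.0, -1.0]
192 [28.0, 24.0, 41.0, 38.0, 37.0, 39.0, 38.0, 39.0, 37.0, 40.0, -1.0, -1.0]
196 [24.0, 25.0, 40.0, 42.0, 37.0, 39.0, 40.0, 39.0, 41.0, -0.0, -2.0, -0.0]
200 [25.0, -0.0, -1.0, -2.0, 118.0, 123.0, 128.0, 116.0, 114.0, -2.0, -0.0, -2.0]
204 [-0.0, -1.0, -1.0, -0.0, 126.0, 135.0, 138.0, 132.0, 125.0, -1.0, -0.0, -1.0]
208 [-2.0, -1.0, -2.0, -1.0, -0.0, 146.0, 147.0, 143.0, -1.0, -1.0, -1.0, -2.0]
212 [-1.0, -1.0, -3.0, -1.0, 185.0, 188.0, 187.0, 186.0, 186.0, -2.0, -0.0, -2.0]
```

```bash
python3 - <<'E'
from h import *
m=arm.camera_model('wrist'); P=arm.read_state()['position']; R=Ro.from_quat(arm.read_state()['ee_rot']).as_matrix()
s=atz(m,[(304,184.6),(332,182),(318.5,183)],40.); e=atz(m,[(310,199.5),(331,199.5),(320.5,199)],P[2]-89)
print(np.round(s,1),np.round(e,1))
t=lambda a:np.round((R.T@a)[:2],1)
print('slot dir tool',t(s[1]-s[0]),'edge dir',t(e[1]-e[0]),'edge-TCP',t(e[2]-P),'slot-TCP',t(s[2]-P),'slot-edge',t(s[2]-e[2]))
d=s[1]-s[0]; print('slot world deg',np.degrees(np.arctan2(d[1],d[0]))%180)
E
```

```text
[[433.8  92.1  40. ]
 [427.1  61.4  40. ]
 [430.6  76.1  40. ]] [[435.8  81.6 111.4]
 [430.1  63.9 111.4]
 [433.4  72.6 111.4]]
slot dir tool [ 3.  31.2] edge dir [-0.  18.6] edge-TCP [-1.1  0.1] slot-TCP [-4.9 -2.2] slot-edge [-3.8 -2.4]
slot world deg 77.55834302646427
```

Emit:
send_rows --targets '[{"x": 0,"y": 0,"z": 0,"ax": 0,"ay": 0,"az": -5.4,"gripper": 0.7},{"x": -0.31,"y": -0.3,"z": 1.5,"ax": 0,"ay": 0,"az": 0,"gripper": 0.7},{"x": 0,"y": 0,"z": 2,"ax": 0,"ay": 0,"az": 0,"gripper": 0.7},{"x": 0,"y": 0,"z": 1.5,"ax": 0,"ay": 0,"az": 0,"gripper": 0.7},{"x": 0,"y": 0,"z": 0,"ax": 0,"ay": 0,"az": 0,"gripper": 0.7}]'

```text
clock: 32.17
position: [429.6, 75.3, 147.7]
ee_rot: [0.994, -0.109, -0.002, 0.001]
contact_force: [0.0, -1.6, -1.4]
gripper_width: 24.4
grasp_force: 57.2
```

Emit:
send_rows --targets '[{"x": 0,"y": 0,"z": 0,"ax": 0,"ay": 0,"az": 0,"gripper": 0.7},{"x": 0,"y": 0,"z": 0,"ax": 0,"ay": 0,"az": 0,"gripper": 0.7},{"x": 0,"y": 0,"z": 0,"ax": 0,"ay": 0,"az": 0,"gripper": 0.7}]'

```text
clock: 32.42
position: [432.1, 76.3, 150.8]
ee_rot: [0.994, -0.108, 0.001, -0.001]
contact_force: [-0.6, 0.5, -0.8]
gripper_width: 24.8
grasp_force: 57.2
```

```bash
python3 - <<'E'
from h import *
go(431.7,75.9,120,-12.4)
m,p,d=snap('wrist','w20'); W=cloud(m,d); g=cv2.cvtColor(p,cv2.COLOR_RGB2GRAY)
print(project(m,[430.6,76.1,40]),project(m,arm.read_state()['position']-[0,0,89]))
for v in range(168,222,2): print(v,g[v,292:350:2].tolist())
print('z')
for v in range(170,222,3): print(v,[int(x) if x==x else None for x in np.round(W[v,292:350:4,2])])
E
```

```text
pos [432.1  76.3 150.8] yaw -12.4 w 24.8 f 57.2 F [-0.6  0.5 -0.8] t 32.4 j [ 0.55  0.12 -0.51  0.   -0.94  0.81]
 shift(tool,before turn) [-0.04  0.05  3.08] after turn [-0.04  0.05  3.08] az -0.0 tilt ax,ay [-0.11 -0.15]
[[321.2284499  192.77643321]] [[320.75843377 198.16985694]]
168 [22, 38, 29, 31, 25, 31, 52, 97, 127, 170, 204, 197, 188, 152, 138, 114, 127, 183, 172, 163, 168, 141, 108, 89, 46, 29, 31, 31, 29]
170 [29, 35, 27, 27, 19, 38, 94, 158, 199, 207, 164, 115, 114, 85, 86, 104, 99, 72, 74, 89, 135, 173, 163, 127, 76, 36, 22, 32, 28]
172 [20, 37, 32, 34, 32, 69, 133, 202, 170, 115, 161, 237, 236, 170, 156, 159, 165, 126, 108, 92, 78, 111, 169, 175, 130, 62, 32, 26, 35]
174 [35, 30, 38, 25, 46, 99, 145, 160, 94, 126, 200, 255, 255, 202, 152, 152, 136, 116, 119, 121, 116, 88, 90, 151, 167, 106, 33, 31, 27]
176 [34, 23, 25, 33, 79, 129, 116, 82, 121, 144, 173, 245, 248, 212, 187, 171, 144, 141, 127, 112, 120, 120, 102, 98, 163, 153, 68, 25, 25]
178 [38, 51, 71, 80, 120, 127, 80, 89, 97, 98, 143, 178, 220, 232, 221, 208, 187, 190, 181, 159, 128, 115, 122, 113, 120, 168, 123, 2
[... 3401 characters left out ...]
 33, 32, 32, 34, 40, -1]
194 [26, 25, 41, 40, 36, 37, 37, 35, 36, 36, 36, 36, 39, 41, -1]
197 [27, 26, 41, 41, 38, 39, 39, 38, 40, 39, 39, 39, 39, 41, -2]
200 [27, 29, 25, 42, 39, 39, 69, 77, 76, 64, 39, 38, 41, 39, -1]
203 [24, 26, 25, 40, 39, 40, 76, 86, 84, 73, 39, 36, 42, -1, 0]
206 [25, 25, 25, 24, 41, 38, 86, 94, 91, 78, 36, 41, 42, -1, 0]
209 [24, 25, -2, 0, 41, 41, 93, 99, 100, 39, 41, 40, -1, -2, -1]
212 [-1, -1, -1, -2, -2, 135, 138, 139, 137, 137, 135, -1, -1, -1, 0]
215 [0, -2, -1, 0, 138, 139, 139, 139, 139, 139, 139, 136, 0, -1, -1]
218 [0, -1, -2, 137, 138, 137, 140, 138, 139, 139, 139, 139, 137, -2, -2]
221 [0, 0, 137, 137, 138, 139, 138, 138, 137, 139, 139, 139, 139, -1, -1]
```

```bash
python3 - <<'E'
from h import *
m=arm.camera_model('wrist'); st=arm.read_state(); P=st['position']; R=Ro.from_quat(st['ee_rot']).as_matrix()
for ze in (59,61.8,65):
    s=atz(m,[(322.3,190.5),(322.3,192.9),(322.3,195.3)],40.); e=atz(m,[(321.,199.2)],ze)
    print(ze,np.round([(R.T@(a-e[0]))[:2] for a in s],2).tolist(),np.round((R.T@(e[0]-P))[:2],2),np.round((R.T@(s[1]-P))[:2],2))
print(P)
E
```

```text
59 [[2.68, 1.24], [0.3, 1.24], [-2.09, 1.24]] [-2.13  0.49] [-1.84  1.73]
61.8 [[1.79, 1.24], [-0.59, 1.24], [-2.98, 1.24]] [-1.25  0.49] [-1.84  1.73]
65 [[0.78, 1.23], [-1.6, 1.23], [-3.99, 1.23]] [-0.24  0.49] [-1.84  1.73]
[431.95540157  76.19708861 150.61804223]
```

Emit:
send_rows --targets '[{"x": -0.06,"y": 0.12,"z": 0.7,"ax": 0,"ay": 0,"az": 0,"gripper": 0.7},{"x": 0,"y": 0,"z": 0.6,"ax": 0,"ay": 0,"az": 0,"gripper": 0.7},{"x": 0,"y": 0,"z": 0,"ax": 0,"ay": 0,"az": 0,"gripper": 0.7},{"x": 0,"y": 0,"z": 0,"ax": 0,"ay": 0,"az": 0,"gripper": 0.7},{"x": 0,"y": 0,"z": 0,"ax": 0,"ay": 0,"az": 0,"gripper": 0.7}]'

```text
clock: 32.88
position: [430.2, 74.7, 136.2]
ee_rot: [0.994, -0.108, -0.0, 0.0]
contact_force: [0.2, 0.6, -1.2]
gripper_width: 24.4
grasp_force: 57.2
```

```bash
python3 - <<'E'
from h import *
go(431.7,75.9,120,-12.4)
m,p,d=snap('wrist','w21'); g=cv2.cvtColor(p,cv2.COLOR_RGB2GRAY); W=cloud(m,d)
print('guard z',np.nanmedian(W[214:222,312:330,2]))
for v in range(184,212,1): print(v,g[v,300:346:2].tolist())
E
```

```text
pos [430.2  74.7 136.2] yaw -12.4 w 24.4 f 57.2 F [ 0.2  0.6 -1.2] t 32.9 j [ 0.55  0.13 -0.53  0.   -0.9   0.81]
 shift(tool,before turn) [ 0.12 -0.15  1.62] after turn [ 0.12 -0.15  1.62] az -0.0 tilt ax,ay [0.02 0.01]
guard z 124.26675149282046
184 [91, 90, 99, 139, 158, 156, 150, 158, 165, 182, 188, 186, 188, 188, 188, 190, 181, 138, 109, 119, 104, 154, 128]
185 [91, 90, 118, 148, 157, 156, 156, 165, 179, 187, 189, 189, 190, 187, 187, 190, 188, 160, 112, 117, 112, 152, 138]
186 [87, 96, 129, 158, 157, 155, 156, 172, 188, 187, 188, 187, 187, 187, 189, 191, 187, 174, 119, 110, 117, 150, 143]
187 [93, 108, 147, 154, 153, 155, 155, 174, 189, 187, 186, 187, 188, 188, 188, 191, 187, 183, 137, 110, 118, 140, 150]
188 [91, 121, 151, 153, 154, 156, 154, 167, 184, 185, 189, 189, 187, 189, 189, 189, 188, 188, 157, 113, 111, 136, 160]
189 [89, 125, 157, 155, 154, 155, 156, 161, 176, 186, 185, 187, 185, 187, 189, 189, 188, 190, 171, 117, 111, 133, 158]
190 [88, 131, 153, 155, 152, 156, 154, 153, 163, 176, 180, 189, 187, 186, 188, 188, 189, 190, 178, 127, 109, 129, 153]
191 [89, 134, 156, 154,
[... 1637 characters left out ...]
151, 161, 170, 141, 88, 105, 99, 63, 10]
206 [125, 115, 109, 161, 184, 175, 158, 146, 106, 98, 94, 101, 99, 113, 165, 170, 166, 119, 89, 104, 89, 46, 26]
207 [129, 119, 104, 137, 178, 173, 163, 153, 109, 94, 98, 99, 97, 113, 173, 177, 148, 100, 96, 98, 79, 37, 27]
208 [140, 114, 108, 114, 162, 174, 165, 155, 105, 96, 107, 104, 97, 110, 166, 166, 123, 86, 94, 98, 63, 21, 25]
209 [148, 112, 118, 105, 132, 162, 168, 160, 105, 89, 96, 98, 95, 116, 161, 144, 100, 92, 103, 92, 47, 18, 24]
210 [142, 104, 115, 110, 100, 137, 156, 153, 99, 73, 80, 85, 81, 100, 137, 109, 88, 99, 98, 81, 38, 22, 24]
211 [110, 92, 108, 111, 96, 106, 124, 132, 74, 50, 51, 49, 63, 71, 100, 83, 94, 106, 91, 56, 31, 30, 18]
```

```bash
python3 - <<'E'
from h import *
m=arm.camera_model('wrist'); st=arm.read_state(); P=st['position']; R=Ro.from_quat(st['ee_rot']).as_matrix()
for dz in (-88,-89.4,-91): print('pred edge px',project(m,P+R@[-1.25,0.49,0]+[0,0,dz]))
for ze in (45.5,47,48.5):
    s=atz(m,[(321.3,193.3),(321.3,195.6),(321.3,197.9)],40.); e=atz(m,[(321.2,199.7)],ze)
    print(ze,np.round([(R.T@(a-e[0]))[:2] for a in s],2).tolist(),np.round((R.T@(e[0]-P))[:2],2),np.round((R.T@(s[1]-P))[:2],2))
E
```

```text
pred edge px [[321.00952569 199.49479261]]
pred edge px [[321.00963483 199.01782681]]
pred edge px [[321.00975826 198.47846832]]
45.5 [[4.33, 0.1], [2.16, 0.1], [-0.03, 0.09]] [-2.36  0.65] [-0.2   0.75]
47 [[3.86, 0.1], [1.68, 0.1], [-0.51, 0.09]] [-1.88  0.65] [-0.2   0.75]
48.5 [[3.38, 0.1], [1.2, 0.1], [-0.98, 0.09]] [-1.4   0.65] [-0.2   0.75]
```

Emit:
send_rows --targets '[{"x": 0.13,"y": 0,"z": 0,"ax": 0,"ay": 0,"az": 0,"gripper": 0.7},{"x": 0,"y": 0,"z": 0,"ax": 0,"ay": 0,"az": 0,"gripper": 0.7},{"x": 0,"y": 0,"z": 0,"ax": 0,"ay": 0,"az": 0,"gripper": 0.7}]'

```text
clock: 33.18
position: [431.6, 74.5, 136.4]
ee_rot: [0.994, -0.108, 0.0, -0.0]
contact_force: [-0.7, -0.4, -1.4]
gripper_width: 24.2
grasp_force: 57.2
```

```bash
python3 - <<'E'
from h import *
st=arm.read_state(); P=st['position']; R=Ro.from_quat(st['ee_rot']).as_matrix()
m,p,d=snap('wrist','w22'); g=cv2.cvtColor(p,cv2.COLOR_RGB2GRAY).astype(int); print(P, st['contact_force'])
for v in range(189,206): print(v,g[v,304:342:2].tolist())
E
```

```text
[431.64011283  74.51005484 136.42660209] [-0.7178021  -0.39536695 -1.37283633]
189 [142, 156, 155, 158, 157, 159, 165, 183, 187, 190, 189, 188, 187, 187, 189, 187, 163, 111, 113]
190 [151, 155, 153, 155, 157, 152, 158, 171, 181, 188, 188, 189, 186, 190, 189, 188, 173, 114, 110]
191 [152, 156, 156, 156, 155, 155, 152, 160, 173, 188, 185, 188, 189, 187, 187, 191, 179, 122, 112]
192 [151, 157, 155, 156, 153, 153, 157, 154, 174, 188, 188, 186, 189, 188, 187, 190, 184, 133, 112]
193 [153, 153, 153, 152, 152, 153, 150, 150, 170, 182, 172, 182, 187, 185, 185, 185, 183, 137, 103]
194 [138, 140, 138, 137, 136, 136, 138, 139, 154, 161, 147, 159, 169, 166, 167, 169, 170, 121, 108]
195 [120, 119, 122, 114, 116, 117, 121, 123, 125, 127, 113, 121, 131, 134, 135, 140, 142, 102, 105]
196 [108, 103, 104, 100, 96, 101, 109, 112, 107, 101, 95, 96, 100, 108, 106, 102, 110, 85, 103]
197 [101, 104, 105, 93, 100, 96, 102, 101, 99, 93, 89, 85, 97, 100, 98, 93, 100, 71, 102]
198 [110, 111, 106, 110, 105, 99, 98, 99, 99, 95, 97, 92, 93, 101, 106, 104, 108, 70, 98]
199 [124, 130, 140, 132, 122, 105, 98, 102, 100, 99, 98, 99, 104, 115, 130, 132, 126, 82, 101]
200 [152, 165, 168, 166, 142, 106, 98, 98, 104, 102, 98, 103, 101, 131, 157, 157, 152, 95, 101]
201 [161, 179, 181, 179, 150, 104, 99, 98, 98, 103, 102, 100, 102, 135, 165, 169, 157, 94, 101]
202 [164, 180, 177, 180, 149, 107, 96, 101, 100, 105, 100, 100, 105, 134, 165, 167, 157, 85, 100]
203 [168, 180, 181, 181, 151, 113, 97, 95, 96, 97, 101, 97, 104, 132, 165, 168, 141, 86, 101]
204 [164, 184, 183, 181, 154, 132, 97, 102, 101, 100, 96, 102, 120, 139, 167, 171, 133, 84, 104]
205 [151, 184, 186, 181, 155, 138, 101, 100, 104, 103, 98, 107, 149, 159, 170, 167, 124, 92, 107]
```

The blade now projects onto the slot centre, so I insert slowly.

Emit:
send_rows --targets '[{"x": 0,"y": 0,"z": 0.4,"ax": 0,"ay": 0,"az": 0,"gripper": 0.7},{"x": 0,"y": 0,"z": 0.4,"ax": 0,"ay": 0,"az": 0,"gripper": 0.7},{"x": 0,"y": 0,"z": 0.2,"ax": 0,"ay": 0,"az": 0,"gripper": 0.7},{"x": 0,"y": 0,"z": 0,"ax": 0,"ay": 0,"az": 0,"gripper": 0.7},{"x": 0,"y": 0,"z": 0,"ax": 0,"ay": 0,"az": 0,"gripper": 0.7}]'

```text
clock: 33.65
position: [431.4, 74.4, 126.1]
ee_rot: [0.994, -0.108, -0.0, 0.0]
contact_force: [-0.4, 0.2, -0.8]
gripper_width: 24.3
grasp_force: 57.4
```

Emit:
send_rows --targets '[{"x": 0,"y": 0,"z": 0.2,"ax": 0,"ay": 0,"az": 0,"gripper": 0.7},{"x": 0,"y": 0,"z": 0,"ax": 0,"ay": 0,"az": 0,"gripper": 0.7},{"x": 0,"y": 0,"z": 0,"ax": 0,"ay": 0,"az": 0,"gripper": 0.7},{"x": 0,"y": 0,"z": 0,"ax": 0,"ay": 0,"az": 0,"gripper": 0.7},{"x": 0,"y": 0,"z": 0,"ax": 0,"ay": 0,"az": 3,"gripper": 0.7}]'

```text
clock: 34.07
position: [431.5, 74.4, 124.4]
ee_rot: [0.991, -0.135, 0.0, 0.0]
contact_force: [-0.2, -0.6, -1.8]
gripper_width: 24.1
grasp_force: 57.1
```

Emit:
send_rows --targets '[{"x": 0.01,"y": 0.01,"z": 0,"ax": 0,"ay": 0,"az": 4,"gripper": 0.7},{"x": 0.01,"y": 0.01,"z": 0,"ax": 0,"ay": 0,"az": 4,"gripper": 0.7},{"x": 0.01,"y": 0.01,"z": 0,"ax": 0,"ay": 0,"az": 4,"gripper": 0.7},{"x": 0.01,"y": 0.01,"z": 0,"ax": 0,"ay": 0,"az": 4,"gripper": 0.7},{"x": 0,"y": 0,"z": 0,"ax": 0,"ay": 0,"az": 0,"gripper": 0.7}]'

```text
clock: 34.48
position: [431.6, 74.0, 124.4]
ee_rot: [0.962, -0.271, -0.0, -0.0]
contact_force: [-0.4, 0.2, -0.4]
gripper_width: 24.3
grasp_force: 56.9
```

```bash
python3 - <<'E'
from h import *
go(431,75,124,-82)
print(arm.read_state()['wrist_torque'])
E
```

```text
pos [431.6  74.  124.4] yaw -31.5 w 24.3 f 56.9 F [-0.4  0.2 -0.4] t 34.5 j [ 0.54  0.15 -0.55 -0.   -0.87  0.48]
 shift(tool,before turn) [-0.11 -0.06  0.04] after turn [-0.11  0.05  0.04] az 50.5 tilt ax,ay [-0.    0.01]
[0.11557782 0.01616547 0.04379961]
```

Emit:
send_rows --targets '[{"x": 0.01,"y": 0.01,"z": 0,"ax": 0,"ay": 0,"az": 4.5,"gripper": 0.7},{"x": 0.01,"y": 0.01,"z": 0,"ax": 0,"ay": 0,"az": 4.5,"gripper": 0.7},{"x": 0.01,"y": 0.01,"z": 0,"ax": 0,"ay": 0,"az": 4.5,"gripper": 0.7},{"x": 0.01,"y": 0.01,"z": 0,"ax": 0,"ay": 0,"az": 4.5,"gripper": 0.7},{"x": 0.01,"y": 0.01,"z": 0,"ax": 0,"ay": 0,"az": 4.5,"gripper": 0.7}]'

```text
clock: 34.9
position: [431.6, 73.4, 124.3]
ee_rot: [0.891, -0.454, -0.0, -0.0]
contact_force: [0.3, 0.9, -0.9]
gripper_width: 23.9
grasp_force: 57.3
```

Emit:
send_rows --targets '[{"x": 0.01,"y": 0.01,"z": 0,"ax": 0,"ay": 0,"az": 4.5,"gripper": 0.7},{"x": 0.01,"y": 0.01,"z": 0,"ax": 0,"ay": 0,"az": 4.5,"gripper": 0.7},{"x": 0.01,"y": 0.01,"z": 0,"ax": 0,"ay": 0,"az": 4.5,"gripper": 0.7},{"x": 0.01,"y": 0.01,"z": 0,"ax": 0,"ay": 0,"az": 4.5,"gripper": 0.7},{"x": 0.01,"y": 0.01,"z": 0,"ax": 0,"ay": 0,"az": 4.5,"gripper": 0.7}]'

```text
clock: 35.32
position: [431.1, 72.8, 124.2]
ee_rot: [0.785, -0.619, -0.0, -0.0]
contact_force: [0.6, 2.3, -2.2]
gripper_width: 23.6
grasp_force: 58.0
```

Emit:
send_rows --targets '[{"x": 0.01,"y": 0.01,"z": 0,"ax": 0,"ay": 0,"az": 4,"gripper": 0.7},{"x": 0,"y": 0,"z": 0,"ax": 0,"ay": 0,"az": 0,"gripper": 0.7},{"x": 0,"y": 0,"z": 0,"ax": 0,"ay": 0,"az": 0,"gripper": 0.7}]'

```text
clock: 35.57
position: [431.5, 72.9, 124.2]
ee_rot: [0.765, -0.645, -0.0, -0.0]
contact_force: [-0.4, 1.6, -2.7]
gripper_width: 23.4
grasp_force: 58.1
```

```bash
python3 - <<'E'
from h import *
go(431,75,124,-90)
print(arm.read_state()['wrist_torque'])
E
```

```text
pos [431.5  72.9 124.2] yaw -80.3 w 23.4 f 58.1 F [-0.4  1.6 -2.7] t 35.6 j [ 0.54  0.15 -0.55 -0.   -0.87 -0.37]
 shift(tool,before turn) [-0.22  0.01  0.02] after turn [-0.21  0.05  0.02] az 9.7 tilt ax,ay [-0.02  0.05]
[0.8254343  0.09290581 0.04797545]
```

Emit:
send_rows --targets '[{"x": 0,"y": 0,"z": 0,"ax": 0,"ay": 0,"az": 3,"gripper": 0.7},{"x": 0,"y": 0,"z": 0,"ax": 0,"ay": 0,"az": 3,"gripper": 0.7},{"x": 0,"y": 0,"z": 0,"ax": 0,"ay": 0,"az": 2,"gripper": 0.7},{"x": 0,"y": 0,"z": 0,"ax": 0,"ay": 0,"az": 0,"gripper": 0.7},{"x": 0,"y": 0,"z": 0,"ax": 0,"ay": 0,"az": 0,"gripper": 0.7}]'

```text
clock: 35.98
position: [431.3, 72.6, 124.2]
ee_rot: [0.718, -0.697, -0.0, -0.0]
contact_force: [-0.3, 2.5, -2.9]
gripper_width: 23.7
grasp_force: 57.9
```

```bash
cat >> h.py <<'E'
def slot(m,p,c,zz=40.):
    """slot angle and collar marks from a metric top view (0.25 mm/px) around c"""
    g=np.arange(-24,24,.25); X,Y=np.meshgrid(g,g); Pw=np.c_[c[0]+X.ravel(),c[1]+Y.ravel(),np.full(X.size,zz)]
    uv=project(m,Pw).astype(np.float32).reshape(X.shape+(2,))
    return cv2.remap(p,uv[...,0],uv[...,1],cv2.INTER_CUBIC)
E
python3 - <<'E'
from h import *
go(431,75,124,-92); print(arm.read_state()['wrist_torque'])
E
```

```text
pos [431.3  72.6 124.2] yaw -88.3 w 23.7 f 57.9 F [-0.3  2.5 -2.9] t 36.0 j [ 0.54  0.15 -0.55 -0.   -0.87 -0.51]
 shift(tool,before turn) [-0.24  0.02  0.02] after turn [-0.23  0.04  0.02] az 3.7 tilt ax,ay [0.01 0.03]
[0.96131614 0.30267826 0.00613157]
```

Emit:
send_rows --targets '[{"x": 0,"y": 0,"z": 0,"ax": 0,"ay": 0,"az": 3,"gripper": 0.7},{"x": 0,"y": 0,"z": 0,"ax": 0,"ay": 0,"az": 2,"gripper": 0.7},{"x": 0,"y": 0,"z": 0,"ax": 0,"ay": 0,"az": 0,"gripper": 0.7}]'

```text
clock: 36.23
position: [431.2, 72.5, 124.2]
ee_rot: [-0.686, 0.728, 0.0, -0.0]
contact_force: [-0.9, 2.8, -3.2]
gripper_width: 23.4
grasp_force: 57.9
```

```bash
python3 - <<'E'
from h import *
go(431,75,124,-92); print(arm.read_state()['wrist_torque'])
m,p,d=snap('wrist','w23'); g=cv2.cvtColor(p,cv2.COLOR_RGB2GRAY)
print(project(m,[430.8,75.8,40]))
u,v=project(m,[430.8,75.8,40])[0].astype(int)
for r in range(v-24,v+14,2): print(r,g[r,u-28:u+30:2].tolist())
E
```

```text
pos [431.2  72.5 124.2] yaw -93.4 w 23.4 f 57.9 F [-0.9  2.8 -3.2] t 36.2 j [ 0.54  0.15 -0.55 -0.   -0.87 -0.6 ]
 shift(tool,before turn) [-0.24  0.04  0.02] after turn [-0.25  0.03  0.02] az -1.4 tilt ax,ay [0.03 0.01]
[0.99784502 0.45824964 0.04459041]
[[320.75737227 204.36665966]]
180 [40, 30, 38, 35, 76, 113, 150, 154, 112, 72, 62, 69, 84, 91, 93, 94, 91, 90, 76, 65, 66, 106, 156, 158, 126, 92, 47, 7, 23]
182 [36, 32, 37, 42, 100, 147, 161, 104, 61, 71, 89, 98, 104, 106, 105, 102, 102, 108, 102, 100, 90, 77, 86, 135, 155, 135, 78, 27, 25]
184 [30, 37, 39, 73, 144, 149, 107, 72, 92, 100, 103, 95, 93, 96, 100, 99, 102, 102, 101, 101, 105, 101, 86, 75, 130, 156, 111, 40, 19]
186 [34, 20, 37, 105, 145, 102, 79, 100, 100, 100, 101, 112, 126, 134, 143, 145, 148, 135, 126, 107, 96, 101, 100, 85, 86, 151, 145, 67, 22]
188 [31, 33, 71, 149, 129, 74, 99, 103, 96, 110, 144, 159, 161, 162, 163, 164, 168, 163, 165, 150, 125, 96, 99, 100, 90, 110, 159, 107, 29]
190 [37, 35, 123, 198, 121, 91, 100, 96, 119, 150, 160, 163, 164, 162, 163, 163, 164, 164, 165, 165, 161, 137, 103, 95, 98, 91, 148, 
[... 1150 characters left out ...]
5, 86, 101, 81, 26]
208 [34, 64, 226, 255, 255, 188, 112, 155, 171, 193, 186, 166, 118, 99, 98, 108, 105, 109, 151, 166, 165, 165, 165, 162, 111, 91, 98, 78, 30]
210 [29, 43, 187, 244, 240, 180, 182, 229, 231, 232, 231, 228, 157, 92, 102, 99, 105, 104, 149, 170, 161, 165, 165, 153, 92, 92, 99, 55, 34]
212 [21, 31, 75, 144, 161, 149, 149, 220, 234, 233, 232, 226, 146, 70, 83, 79, 78, 84, 134, 160, 163, 165, 160, 126, 88, 96, 97, 50, 21]
214 [27, 30, 37, 76, 142, 154, 128, 177, 228, 222, 187, 145, 74, 38, 33, 34, 40, 41, 59, 101, 143, 159, 144, 89, 97, 97, 70, 40, 27]
216 [38, 32, 38, 51, 118, 154, 149, 107, 138, 120, 57, 40, 49, 50, 54, 49, 48, 48, 53, 47, 60, 96, 89, 92, 103, 79, 50, 39, 33]
```

The slot now runs from (308,206) to (336,201.5), parallel to the white marks at (298,208) and (344,201), so the screw is home. I'll back off the play, lift straight out and recheck.

Emit:
send_rows --targets '[{"x": 0,"y": 0,"z": 0,"ax": 0,"ay": 0,"az": -3,"gripper": 0.7},{"x": 0,"y": 0,"z": 0,"ax": 0,"ay": 0,"az": -3,"gripper": 0.7},{"x": 0,"y": 0,"z": -0.5,"ax": 0,"ay": 0,"az": 0,"gripper": 0.7},{"x": 0,"y": 0,"z": -1.0,"ax": 0,"ay": 0,"az": 0,"gripper": 0.7},{"x": 0,"y": 0,"z": -2.5,"ax": 0,"ay": 0,"az": 0,"gripper": 0.7}]'

```text
clock: 36.7
position: [429.4, 71.0, 162.6]
ee_rot: [0.723, -0.691, -0.001, 0.004]
contact_force: [0.2, 0.1, -1.1]
gripper_width: 23.7
grasp_force: 58.8
```

Emit:
send_rows --targets '[{"x": 0,"y": 0,"z": -3.5,"ax": 0,"ay": 0,"az": 0,"gripper": 0.7},{"x": 0,"y": 0,"z": -3.5,"ax": 0,"ay": 0,"az": 0,"gripper": 0.7},{"x": 0,"y": 0,"z": 0,"ax": 0,"ay": 0,"az": 0,"gripper": 0.7},{"x": 0,"y": 0,"z": 0,"ax": 0,"ay": 0,"az": 0,"gripper": 0.7},{"x": 0,"y": 0,"z": 0,"ax": 0,"ay": 0,"az": 0,"gripper": 0.7}]'

```text
clock: 37.12
position: [430.8, 71.9, 234.1]
ee_rot: [0.723, -0.691, -0.0, 0.0]
contact_force: [-0.3, -0.1, -2.1]
gripper_width: 23.5
grasp_force: 59.0
```

```bash
python3 - <<'E'
from h import *
go(626,-196.5,235,-90)
m,p,d=snap('wrist','w24')
c=[430.8,75.8]; t=slot(m,p,c); g=cv2.cvtColor(t,cv2.COLOR_RGB2GRAY).astype(float)
# slot angle: darkest diametral strip inside r<14 ; marks: brightest at r 18-22
n=g.shape[0]; ax=(np.arange(n)-n/2)*.25; X,Y=np.meshgrid(ax,ax); r=np.hypot(X,Y)
best=[]
for a in np.arange(0,180,1.):
  for o in np.arange(-3,3.1,.5):
    dd=-X*np.sin(np.radians(a))+Y*np.cos(np.radians(a))-o; k=(abs(dd)<1.8)&(r<14)
    best.append((g[k].mean(),a,o))
print(sorted(best)[:3])
th=np.degrees(np.arctan2(Y,X))%360
prof=[(round(g[(r>18)&(r<22)&(abs((th-a+180)%360-180)<3)].mean()),a) for a in range(0,360,6)]
print(prof)
# blade offset: tip row/col region
m2,p2,d2=snap('top'); W=cloud(m2,d2)
q=W[(W[...,2]>78)&(W[...,2]<98)&(W[...,0]>560)&(W[...,0]<690)&(W[...,1]>-260)&(W[...,1]<-130)]; print('rim',len(q),cv2.minEnclosingCircle(q[:,:2].astype(np.float32)))
q=W[(W[...,2]>119)&(W[...,2]<135)&(W[...,0]>400)&(W[...,0]<740)&(W[...,1]>110)&(W[...,1]<270)]; print('bar',len(q),cv2.minAreaRect(q[:,:2].astype(np.float32)))
for k in caps(m2,p2,d2): print(k)
E
```

```text
pos [430.8  71.9 234.1] yaw -87.5 w 23.5 f 59.0 F [-0.3 -0.1 -2.1] t 37.1 j [ 0.54  0.04 -0.37 -0.   -1.16 -0.5 ]
 shift(tool,before turn) [ 27.68 -18.3   -0.09] after turn [ 26.84 -19.52  -0.09] az 2.5 tilt ax,ay [ 0.04 -0.02]
[(np.float64(116.3210493441599), np.float64(7.0), np.float64(0.0)), (np.float64(116.4006230529595), np.float64(8.0), np.float64(0.0)), (np.float64(116.42759051186017), np.float64(8.0), np.float64(-0.5))]
[(166, 0), (203, 6), (178, 12), (119, 18), (107, 24), (110, 30), (110, 36), (109, 42), (110, 48), (111, 54), (122, 60), (137, 66), (142, 72), (142, 78), (142, 84), (128, 90), (119, 96), (118, 102), (128, 108), (132, 114), (134, 120), (131, 126), (124, 132), (99, 138), (77, 144), (73, 150), (74, 156), (74, 162), (72, 168), (80, 174), (130, 180), (151, 186), (114, 192), (73, 198), (69, 204), (69, 210), (68, 216), (70, 222), (68, 228), (67, 234), (70, 240), (70, 246), (72, 252), (70, 258), (70, 264), (66, 270), (67, 276), (66, 282), (65, 288), (69, 294), (87, 300), (112, 306), (116, 312), (116, 318), (118, 324), (118, 330), (118, 336), (125, 342), (124, 348), (123, 354)]
rim 249 ((629.5311279296875, -194.18710327148438), 25.83001136779785)
bar 164 ((614.5947265625, 159.03240966796875), (160.58827209472656, 10.13687515258789), 6.734920978546143)
([598.1, 150.7, 68.9, 114.0, 601.3, 156.7], [247.0, 192.0], 422)
```

Emit:
send_rows --targets '[{"x": 2.0,"y": -1.33,"z": 0,"ax": 0,"ay": 0,"az": 0,"gripper": 0.7},{"x": 3.1,"y": -2.05,"z": 0,"ax": 0,"ay": 0,"az": 0,"gripper": 0.7},{"x": 3.1,"y": -2.05,"z": 0,"ax": 0,"ay": 0,"az": 0,"gripper": 0.7},{"x": 3.1,"y": -2.05,"z": 0,"ax": 0,"ay": 0,"az": 0,"gripper": 0.7},{"x": 3.1,"y": -2.05,"z": 0,"ax": 0,"ay": 0,"az": 0,"gripper": 0.7}]'

```text
clock: 37.63
position: [533.2, -68.8, 232.8]
ee_rot: [0.723, -0.691, -0.001, 0.001]
contact_force: [0.3, 0.9, -1.4]
gripper_width: 23.6
grasp_force: 58.9
```

Emit:
send_rows --targets '[{"x": 3.1,"y": -2.05,"z": 0,"ax": 0,"ay": 0,"az": 0,"gripper": 0.7},{"x": 3.1,"y": -2.05,"z": 0,"ax": 0,"ay": 0,"az": 0,"gripper": 0.7},{"x": 3.1,"y": -2.05,"z": 0,"ax": 0,"ay": 0,"az": 0,"gripper": 0.7},{"x": 3.1,"y": -2.05,"z": 0,"ax": 0,"ay": 0,"az": 0,"gripper": 0.7},{"x": 1.0,"y": -0.67,"z": 0,"ax": 0,"ay": 0,"az": 0,"gripper": 0.7}]'

```text
clock: 38.05
position: [629.0, -201.0, 230.8]
ee_rot: [0.722, -0.692, -0.001, 0.002]
contact_force: [0.9, 0.2, -1.7]
gripper_width: 23.5
grasp_force: 58.9
```

Emit:
send_rows --targets '[{"x": 0,"y": 0,"z": 1.5,"ax": 0,"ay": 0,"az": 0,"gripper": 0.7},{"x": 0,"y": 0,"z": 1.5,"ax": 0,"ay": 0,"az": 0,"gripper": 0.7},{"x": 0,"y": 0,"z": 0,"ax": 0,"ay": 0,"az": 0,"gripper": 0.7},{"x": 0,"y": 0,"z": 0,"ax": 0,"ay": 0,"az": 0,"gripper": 0.7},{"x": 0,"y": 0,"z": 0,"ax": 0,"ay": 0,"az": 0,"gripper": 0.7}]'

```text
clock: 38.47
position: [627.9, -197.1, 204.3]
ee_rot: [0.723, -0.691, 0.0, 0.0]
contact_force: [0.5, -0.5, -1.2]
gripper_width: 23.8
grasp_force: 58.9
```

```bash
python3 - <<'E'
from h import *
go(627.4,-198.2,185,-87.5)
st=arm.read_state(); P=st['position']; R=Ro.from_quat(st['ee_rot']).as_matrix()
m,p,d=snap('wrist','w25'); W=cloud(m,d); g=cv2.cvtColor(p,cv2.COLOR_RGB2GRAY)
q=W[(W[...,2]>80)&(W[...,2]<90)&(np.hypot(W[...,0]-627,W[...,1]+197)<33)]; print('rim',len(q),cv2.minEnclosingCircle(q[:,:2].astype(np.float32)),np.median(q[:,2]))
q=W[(W[...,2]>2)&(W[...,2]<18)&(np.hypot(W[...,0]-627,W[...,1]+197)<50)]; print('foot',len(q),cv2.minEnclosingCircle(q[:,:2].astype(np.float32)))
q=W[(abs(W[...,2]-P[2]+13)<8)&(np.hypot(W[...,0]-P[0],W[...,1]-P[1])<26)]; q=np.array(q); print('guard',len(q),cv2.minEnclosingCircle(q[:,:2].astype(np.float32)),np.median(q[:,2])-P[2])
e=project(m,P+R@[-1.5,.5,0]-[0,0,89])[0]; print(e)
u,v=e.astype(int)
for r in range(v-26,v+16,2): print(r,g[r,u-26:u+28:2].tolist())
E
```

```text
pos [ 627.9 -197.1  204.3] yaw -87.4 w 23.8 f 58.9 F [ 0.5 -0.5 -1.2] t 38.5 j [-0.06  0.44  0.09  0.   -1.22  0.1 ]
 shift(tool,before turn) [0.11 0.05 1.93] after turn [0.11 0.05 1.93] az 0.1 tilt ax,ay [ 0.04 -0.04]
rim 1437 ((627.6250610351562, -197.96165466308594), 25.831262588500977) 83.74300708376916
foot 1279 ((627.1793823242188, -197.09512329101562), 39.713626861572266)
guard 683 ((626.765380859375, -195.8605499267578), 16.830495834350586) -12.303426629329266
[320.58414053 200.79296774]
174 [97, 91, 82, 116, 131, 133, 130, 132, 124, 130, 127, 130, 126, 128, 125, 129, 129, 123, 123, 121, 123, 124, 128, 113, 92, 99, 103]
176 [92, 92, 111, 125, 126, 131, 128, 126, 130, 128, 123, 125, 124, 121, 118, 122, 123, 122, 122, 122, 121, 123, 123, 124, 114, 102, 105]
178 [95, 104, 136, 133, 130, 130, 125, 123, 122, 121, 118, 114, 116, 112, 113, 117, 122, 126, 124, 125, 125, 127, 130, 129, 126, 105, 102]
180 [94, 112, 136, 128, 119, 121, 121, 119, 123, 118, 94, 101, 107, 117, 106, 103, 102, 119, 125, 126, 127, 129, 132, 127, 129, 116, 101]
182 [99, 122, 133, 120, 123, 123, 123, 122, 115, 
[... 1418 characters left out ...]
23, 119, 119, 111, 97, 100, 106, 113, 109, 107, 114, 128, 149, 147, 145, 142, 113, 49, 17, 24]
206 [32, 30, 22, 40, 91, 118, 123, 125, 127, 136, 135, 98, 97, 106, 111, 111, 115, 152, 154, 152, 155, 149, 130, 55, 15, 13, 23]
208 [27, 17, 23, 19, 43, 90, 123, 130, 135, 133, 131, 105, 95, 110, 112, 111, 115, 163, 165, 151, 145, 120, 74, 15, 30, 26, 13]
210 [20, 10, 23, 9, 20, 37, 72, 109, 119, 127, 121, 96, 95, 97, 100, 99, 109, 149, 151, 128, 86, 43, 17, 28, 31, 27, 24]
212 [30, 16, 16, 28, 19, 21, 21, 42, 73, 99, 98, 63, 54, 58, 60, 72, 68, 103, 110, 56, 27, 20, 24, 20, 27, 27, 28]
214 [19, 20, 29, 20, 26, 16, 24, 15, 27, 33, 42, 42, 43, 37, 50, 42, 38, 42, 32, 20, 28, 41, 30, 12, 21, 27, 34]
```

Emit:
send_rows --targets '[{"x": 0.18,"y": -0.03,"z": 0.5,"ax": 0,"ay": 0,"az": 0,"gripper": 0.7},{"x": 0,"y": 0,"z": 1.0,"ax": 0,"ay": 0,"az": 0,"gripper": 0.7},{"x": 0,"y": 0,"z": 1.0,"ax": 0,"ay": 0,"az": 0,"gripper": 0.7},{"x": 0,"y": 0,"z": 0.8,"ax": 0,"ay": 0,"az": 0,"gripper": 0.7},{"x": 0,"y": 0,"z": 0,"ax": 0,"ay": 0,"az": 0,"gripper": 0.7}]'

```text
clock: 38.93
position: [626.7, -198.3, 168.2]
ee_rot: [0.723, -0.691, -0.002, 0.001]
contact_force: [0.5, 0.0, -2.0]
gripper_width: 24.1
grasp_force: 58.9
```

Emit:
send_rows --targets '[{"x": 0,"y": 0,"z": 1.2,"ax": 0,"ay": 0,"az": 0,"gripper": 0.7},{"x": 0,"y": 0,"z": 1.5,"ax": 0,"ay": 0,"az": 0,"gripper": 0.7},{"x": 0,"y": 0,"z": 1.5,"ax": 0,"ay": 0,"az": 0,"gripper": 0.7},{"x": 0,"y": 0,"z": 1.0,"ax": 0,"ay": 0,"az": 0,"gripper": 0.7},{"x": 0,"y": 0,"z": 0.3,"ax": 0,"ay": 0,"az": 0,"gripper": 0.7}]'

```text
clock: 39.35
position: [626.9, -198.6, 114.0]
ee_rot: [0.723, -0.691, -0.002, 0.001]
contact_force: [-0.2, -0.3, -1.1]
gripper_width: 24.0
grasp_force: 58.9
```

Emit:
send_rows --targets '[{"x": 0,"y": 0,"z": 0,"ax": 0,"ay": 0,"az": 0,"gripper": 0.7},{"x": 0,"y": 0,"z": 0,"ax": 0,"ay": 0,"az": 0,"gripper": 0.7},{"x": 0,"y": 0,"z": 0,"ax": 0,"ay": 0,"az": 0,"gripper": 0.7}]'

```text
clock: 39.6
position: [628.9, -199.0, 117.5]
ee_rot: [0.723, -0.691, 0.001, -0.0]
contact_force: [-0.3, 0.1, -0.1]
gripper_width: 23.9
grasp_force: 58.9
```

Emit:
send_rows --targets '[{"x": 0,"y": 0,"z": 0.6,"ax": 0,"ay": 0,"az": 0,"gripper": 0.7},{"x": 0,"y": 0,"z": 0.5,"ax": 0,"ay": 0,"az": 0,"gripper": 0.7},{"x": 0,"y": 0,"z": 0.2,"ax": 0,"ay": 0,"az": 0,"gripper": 0.7},{"x": 0,"y": 0,"z": 0,"ax": 0,"ay": 0,"az": 0,"gripper": 0.7},{"x": 0,"y": 0,"z": 0,"ax": 0,"ay": 0,"az": 0,"gripper": 0.7}]'

```text
clock: 40.02
position: [628.0, -198.8, 103.0]
ee_rot: [0.723, -0.691, -0.0, 0.0]
contact_force: [0.2, 0.6, -0.2]
gripper_width: 23.4
grasp_force: 58.9
```

Nearly seated, so I release, rise and check.

Emit:
send_rows --targets '[{"x": 0,"y": 0,"z": 0,"ax": 0,"ay": 0,"az": 0,"gripper": 0.3},{"x": 0,"y": 0,"z": 0,"ax": 0,"ay": 0,"az": 0,"gripper": 0},{"x": 0,"y": 0,"z": 0,"ax": 0,"ay": 0,"az": 0,"gripper": -0.2},{"x": 0,"y": 0,"z": 0,"ax": 0,"ay": 0,"az": 0,"gripper": -0.2},{"x": 0,"y": 0,"z": 0,"ax": 0,"ay": 0,"az": 0,"gripper": -0.2}]'

```text
clock: 40.43
position: [628.3, -198.8, 103.6]
ee_rot: [0.723, -0.691, 0.0, -0.0]
contact_force: [0.1, -0.5, 0.1]
gripper_width: 51.0
grasp_force: 0.0
```

Emit:
send_rows --targets '[{"x": 0,"y": 0,"z": -2,"ax": 0,"ay": 0,"az": 0,"gripper": -0.2},{"x": 0,"y": 0,"z": -3.5,"ax": 0,"ay": 0,"az": 0,"gripper": -0.2},{"x": 0,"y": 0,"z": -3.5,"ax": 0,"ay": 0,"az": 0,"gripper": -0.2},{"x": 0,"y": 0,"z": -3.5,"ax": 0,"ay": 0,"az": 0,"gripper": -0.2},{"x": 0,"y": 0,"z": -1.5,"ax": 0,"ay": 0,"az": 0,"gripper": -0.2}]'

```text
clock: 40.85
position: [630.1, -199.7, 249.7]
ee_rot: [0.723, -0.691, 0.004, -0.002]
contact_force: [0.7, -0.2, 1.4]
gripper_width: 51.2
grasp_force: 0.0
```

Emit:
send_rows --targets '[{"x": 1.5,"y": 3,"z": 0,"ax": 0,"ay": 0,"az": 0,"gripper": -0.2},{"x": 1.5,"y": 3,"z": 0,"ax": 0,"ay": 0,"az": 0,"gripper": -0.2},{"x": 1.5,"y": 3,"z": 0,"ax": 0,"ay": 0,"az": 0,"gripper": -0.2},{"x": 0,"y": 0,"z": 0,"ax": 0,"ay": 0,"az": 0,"gripper": -0.2},{"x": 0,"y": 0,"z": 0,"ax": 0,"ay": 0,"az": 0,"gripper": -0.2}]'

```text
clock: 41.27
position: [539.1, -248.7, 244.3]
ee_rot: [0.722, -0.692, 0.001, -0.0]
contact_force: [0.7, 0.8, 0.5]
gripper_width: 51.0
grasp_force: 0.0
```

```bash
python3 - <<'E'
from h import *
m,p,d=snap('top','end_top'); W=cloud(m,d)
for n,a in [('drv',(170,195)),('rim',(78,96))]:
    q=W[(W[...,2]>a[0])&(W[...,2]<a[1])&(W[...,0]>580)&(W[...,0]<680)&(W[...,1]>-250)&(W[...,1]<-140)]
    print(n,len(q),cv2.minAreaRect(q[:,:2].astype(np.float32)),cv2.minEnclosingCircle(q[:,:2].astype(np.float32)),np.median(q[:,2]) if len(q) else '')
q=W[(W[...,2]>117)&(W[...,2]<135)&(W[...,0]>400)&(W[...,0]<740)&(W[...,1]>110)&(W[...,1]<300)]; print('bar',cv2.minAreaRect(q[:,:2].astype(np.float32)))
for k in caps(m,p,d): print(k)
for t in ('mug','yoghurt','honey_jar'): print(t,[(round(r['score'],2),np.round(r['rect']).tolist()) for r in arm.boxes_of('top',t)[:1]])
s=arm.read_state(); print(s['position'],s['clock'],s['contact_force'],s['gripper_width'])
E
```

```text
drv 0 ((0.0, 0.0), (0.0, 0.0), 0.0) ((0.0, 0.0), 0.0) 
rim 0 ((0.0, 0.0), (0.0, 0.0), 0.0) ((0.0, 0.0), 0.0) 
bar ((558.5328369140625, 155.8916015625), (274.6776428222656, 24.023468017578125), 5.312049865722656)
([588.9, 151.2, 77.5, 114.3, 580.7, 154.5], [248.0, 199.0], 563)
mug [(0.65, [322.0, 112.0, 28.0, 28.0])]
yoghurt [(0.84, [286.0, 126.0, 25.0, 26.0])]
honey_jar [(0.84, [230.0, 108.0, 29.0, 34.0])]
[ 541.06138047 -247.38705141  243.09059829] 41.4667 [1.092263   0.82398431 0.43085725] 50.9647788313851
```

Emit:
send_rows --targets '[{"x": 2,"y": 3,"z": -1,"ax": 0,"ay": 0,"az": 0,"gripper": -0.2},{"x": 2,"y": 3,"z": -1,"ax": 0,"ay": 0,"az": 0,"gripper": -0.2},{"x": 3,"y": 2,"z": 0,"ax": 0,"ay": 0,"az": 0,"gripper": -0.2},{"x": 3,"y": 2,"z": 0,"ax": 0,"ay": 0,"az": 0,"gripper": -0.2},{"x": 3,"y": 2,"z": 0,"ax": 0,"ay": 0,"az": 0,"gripper": -0.2}]'

```text
clock: 41.88
position: [426.3, -383.8, 263.5]
ee_rot: [0.724, -0.69, 0.0, -0.0]
contact_force: [1.1, -0.5, 0.1]
gripper_width: 51.0
grasp_force: 0.0
```

Emit:
send_rows --targets '[{"x": 0,"y": 0,"z": 0,"ax": 0,"ay": 0,"az": 0,"gripper": -0.2},{"x": 0,"y": 0,"z": 0,"ax": 0,"ay": 0,"az": 0,"gripper": -0.2},{"x": 0,"y": 0,"z": 0,"ax": 0,"ay": 0,"az": 0,"gripper": -0.2}]'

```text
clock: 42.13
position: [426.8, -382.9, 262.8]
ee_rot: [0.723, -0.691, -0.0, -0.0]
contact_force: [0.4, 0.0, -0.6]
gripper_width: 51.2
grasp_force: 0.0
```

```bash
python3 - <<'E'
from h import *
for c in ('top','scene'):
    m,p,d=snap(c,'end2_'+c); W=cloud(m,d)
    for n,a in [('drv',(170,195)),('guard',(88,98)),('rim',(78,90)),('any',(60,200))]:
        q=W[(W[...,2]>a[0])&(W[...,2]<a[1])&(W[...,0]>590)&(W[...,0]<670)&(W[...,1]>-240)&(W[...,1]<-150)]
        if len(q)>5: print(c,n,len(q),cv2.minAreaRect(q[:,:2].astype(np.float32)),cv2.minEnclosingCircle(q[:,:2].astype(np.float32)),np.percentile(q[:,2],[50,95]))
    if c=='top':
        for k in caps(m,p,d): print(k)
        for t in ('mug','yoghurt','honey_jar'): print(t,[(round(r['score'],2),np.round(r['rect']).tolist()) for r in arm.boxes_of('top',t)[:1]])
s=arm.read_state(); print(s['position'],s['clock'])
E
```

```text
top drv 93 ((628.4190673828125, -193.47869873046875), (23.27450942993164, 24.449609756469727), 2.841181516647339) ((629.3038940429688, -192.9202423095703), 14.596247673034668) [179.68155118 184.77548853]
top guard 44 ((622.17919921875, -191.68191528320312), (42.95685577392578, 31.20222282409668), 74.7872314453125) ((627.4715576171875, -192.05300903320312), 22.77362823486328) [90.0466117  94.51816641]
top rim 145 ((626.1343383789062, -192.34512329101562), (50.86227035522461, 45.39066696166992), 61.584686279296875) ((628.9609985351562, -193.71640014648438), 25.92416000366211) [85.43817165 89.29189081]
top any 356 ((626.1343383789062, -192.34512329101562), (50.86227035522461, 45.39066696166992), 61.584686279296875) ((628.9609985351562, -193.71640014648438), 25.92416000366211) [ 90.92938166 182.60891487]
([587.5, 158.0, 77.1, 114.3, 579.9, 154.2], [248.0, 199.0], 565)
mug [(0.95, [322.0, 112.0, 29.0, 41.0])]
yoghurt [(0.96, [285.0, 125.0, 26.0, 29.0])]
honey_jar [(0.62, [230.0, 106.0, 34.0, 34.0])]
scene drv 68 ((624.3109130859375, -202.07461547851562), (23.230972290039062, 25.506732940673828), 66.3615493774414) ((624.697021484375, -199.64610290527344), 14.115640640258789) [177.53504855 182.64365664]
scene guard 44 ((626.32666015625, -205.0150146484375), (26.191354751586914, 46.18882369995117), 78.60668182373047) ((626.1380615234375, -205.95062255859375), 23.243112564086914) [90.84544983 95.61970315]
scene rim 136 ((625.6835327148438, -202.2196044921875), (47.573516845703125, 49.003318786621094), 77.86516571044922) ((625.6834716796875, -201.58953857421875), 26.72184181213379) [84.3428651  88.91728841]
scene any 541 ((625.9029541015625, -202.50596618652344), (47.51994323730469, 49.7078857421875), 76.79414367675781) ((625.9601440429688, -201.63442993164062), 26.85007667541504) [100.58618595 178.66011615]
[ 427.03728501 -382.19741302  263.29661129] 42.3833
```

The driver stands at its original height (179.7 mm) and is centred on the stand. The jars are seated, the bar is home, the slot is on the marks and the bystanders have not moved, so I hand in.

```bash
python3 -c "
from bench import arm
print(arm.job_done())"
```

```text
the job is handed in; nothing more can be done
None
```

I've handed the job in: three loose red-capped jars are upright in the caddy, the bar is home, the screw is locked with its slot on the marks, and the screwdriver is back in its stand. `job_done()` gave no verdict, so this rests on my last camera checks.

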